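Fit the tension spring that clamps a plaster mould in its cradle

ROBOT

A 6-joint arm with a two-finger parallel gripper is mounted at the origin on the work surface; the furniture and walls round the work are solid. World frame = base frame: x ahead of the robot, y to its left, z up, the work surface at z = 0. Lengths are in mm, angles in rad, forces in N, time in s.
With the tool pointing down it reaches from about 350 to 875 mm from the base axis. Payload 4.2 kg.
Tool frame: the origin (TCP) lies between the finger pads; the fingertips stand 14 mm ahead of it and the grasp point (between the pads) lies 5 mm behind it; z points along the fingers, y is the line along which they close (so a half turn about z gives the same grasp; the last joint's range is limited). The gripper opens to 85 mm and grips with 20 to 120 N. Pads are 22 mm wide; open, the fingers measure 114 mm over their backs; the gripper's body (76 mm by 85 mm) begins 54 mm behind the grasp point. The pads swing forward as they close: fully open they stand 13 mm farther back than shut.
Start: joints at [-0.886, 0.385, 0.008, 0, -1.194, -0.259], TCP at [258.168, -569.165, 206.412] pointing down, gripper open.
Joint ranges: [-3.14, 3.14], [-1.21, 2.06], [-1.07, 1.41], [-3.16, 2.05], [-2.99, -0.16], [-3.1, 3.1]. Speed limits (rad/s): [2.79, 2.79, 3.14, 3.14, 3.14, 3.14].

INTERFACE

Orientations are given as a unit quaternion [x, y, z, w].
In Python, from bench import * gives the robot as it stands.
- The arm moves only by the tool carry_out, never from a script. Its argument "motion" is a list of rows, each a list of 7 numbers: the turn, a rotation vector about the tool's x, y, z in rad, then the shift along the tool's x, y, z in mm, then the opening, from -1 (shut) to 1 (fully open), so that 0 is half open. A call has 1 to 5 rows; each row is the pose to reach, as a shift and turn from the pose commanded when the call began, along the tool's axes at that moment; what a row does not reach only later rows make up. A row lasts 1/8 s, in which the tool goes at most 62.5 mm and 10.7 degrees, less where a joint would pass 70% of its speed; a pose out of reach is approached as far as the arm can. A call with a gripper value outside its range is refused whole. The fingers move at their own pace and stop on an object; the grip force is fixed at half the most. Time passes only in rows, so rows that repeat a pose let the fingers close. It gives the time, the measured TCP pose, the force, the opening and the grip force at its end, in the units of the state.
- read_state(): the state, without advancing time (a new reading comes with each control period).
- get_image(name): name is "scene" or "top"; returns a dict with "color" (480x640x3 uint8, blue, green, red), "mtx" (3x3 intrinsics, pixels), "position" and "orientation" of the camera in the world. Camera axes: x right, y down, z forward; pixel columns grow to the right and rows downward; lengths in mm; the calibration is good to about 2 mm. A picture is of the moment at which its call begins. There is no depth.
- job_done(): hands the job in; it is judged then, once.
The state is a dict: "clock": time; "joints": joint angles; "joint_vel": joint speeds; "joint_efforts": joint torques, N m; "position": TCP position; "ee_rot": TCP orientation; "contact_force": force on the tool from outside, world axes, zero at the start; "wrist_torque": the same for the moment, N m; "gripper_width": finger opening in mm; "grasp_force": force on a finger pad.
Only numpy, scipy, OpenCV 4.12 (cv2) and the standard library are available. Lean on these libraries where they do the work, as an engineer would, in place of code of your own. Each camera call takes 0.05 s, during which the arm holds its last target. There are 200 camera calls.

TASK

Clamp the two-part plaster mould in its cradle for casting: hook the bent prong of the loose tension spring right down through the hole in the hinged jaw's tab, then stretch the spring across the top of the mould and slip its end eye over the headed post on the fixed fence, so that the spring hangs stretched between the two and holds the jaw shut against the mould. Leave both mould halves standing where they are without knocking them hard, and do not disturb the clay rose and the oval plaster blank lying near the spring.

Things in the scene. Friction and masses are not known exactly. Their poses are not given: they have to be found in the camera images.
- cradle: Mould cradle fixed to the bench: plywood board 236x116 mm, 15 mm thick. Origin at bench height under the mould; +x from the hinged jaw to the fixed fence, y across, z up. Two plaster mould halves (together 97 mm along x, 98 along y) stand in the middle, top 110 mm above the bench. Fence: upright aluminium plate at x = 49 to 55 mm, 110 mm wide, its top and ledge 124 mm up.
- post_foot (a point): Foot of the headed steel post, on the fence's flat ledge (46 mm wide, cradle x = 49 to 127 mm, 124 mm above the bench). At cradle x = 112 mm, y = 0. Axes as the cradle's.
- post_top (a point): Middle of the post's top, 27 mm above its foot, 151 mm above the bench. Shank 10 mm thick, from the ledge up to 20 mm above it; then the head, 16 mm across, 7 mm high. Axes as the cradle's.
- jaw (a joint): Angle of the hinged jaw, rad: 0 = upright, flat against the mould; positive = leaning outwards, away from the mould (up to 0.22). Friction 0.10 N m: it stays where left; about 1 N at the tab swings it. Hinge line along cradle y at cradle x = -54.5 mm, 27 mm above the bench. Aluminium plate 6 mm thick, 100 mm wide, its top level with the tab.
- hole (a point): Middle of the top mouth of the hole in the jaw's tab: 11 mm across, right through the tab (6 mm thick, 46 mm wide, standing 35 mm outwards from the plate). It lies 23.5 mm outside the hinge line and 109 mm above it, and turns with the jaw; at angle 0 it is at cradle x = -78 mm, y = 0, 136 mm above the bench. Axes: z up along the hole, x towards the mould.
- spring: Loose steel tension spring, 177 mm long, 0.2 kg. Origin on the axis at mid-coil, +x along the axis from prong to eye, +z up when the prong points down. Coil 20 mm thick, x = -30 to 30 mm. Past the coil's +x end comes a flat draw link (window, then eye) of 7 mm wire. On the bench it rests on prong tip and eye, origin 29 mm up, axis sloping 0.13 rad down towards the eye.
- prong_tip (a point): Centre of the round end of the spring's bent prong, 7 mm wire, at (-43, 0, -31) mm in the spring's frame. The wire leaves the coil along the axis, bends down at x = -48 mm and runs down to here, leaning 0.2 rad (tip towards the coil). Axes as the spring's.
- draw_link (a joint): Stretch of the spring, m: 0 = slack, coils closed; up to 0.05. It gives way at 5.5 N and pulls back with 5.5 N + 220 N/m x stretch. The draw link with window and eye moves along the spring's +x by this much.
- window (a point): Centre of the draw link's window: opening 40 mm along the spring's x, 52 mm across (link 66 mm wide over all), closed towards the eye by a straight cross-bar (wire centre 23.5 mm from here). Closed fingertips fit in it. At (65 mm + stretch, 0, 0) in the spring's frame; window in the spring's xy plane.
- eye (a point): Centre of the round eye beyond the cross-bar, which goes over the post: 22 mm clear inside, wire 7 mm thick. At (107 mm + stretch, 0, -10 mm) in the spring's frame: the eye's plane is joggled 10 mm below the window's. Axes as the spring's.
- mould_jaw_half: Half of a plaster mould, block 48x98x95 mm, standing on the board next to the jaw. Origin under its middle, z up.
- mould_fence_half: The other plaster mould half, same size, next to the fence. Origin under its middle, z up.
- blank_d: Bystander: flat oval plaster blank, 69x110x19 mm. Origin under its middle.
- clay_rose: Bystander: clay rose, 64 mm across, 31 mm high. Origin under its middle.
Mind the look-alikes: they are no part of the job. Leave any yellow look-alike of the mould_fence_half alone.

How it is judged:
By the outcome, as a careful person would: the job done as asked, in the order asked, and still so for the second after the job is handed in, with the robot touching nothing.
It also fails if it takes over 51 s, if anything falls off the work surface, if the arm or the gripper's body presses on something with over 40 N, if the wrist force passes 120 N, or if a joint passes its speed limit or range.

## Working session

There is one attempt and no reset: what is moved stays moved. The work goes in short steps, Python scripts to look and compute and a tool call to move; the robot and the scene stay as the last step left them, time stands still between calls to the robot, and variables do not carry over. Pictures are saved under pics/ and viewed, at most 10 in all, crops included, and the job is handed in when it is done.

Besides the shell and the picture viewer there is one more tool, called after "Emit:" as name(argument=value, ...) on one line, values as JSON. carry_out: Moves the arm, as the interface text tells. Its arguments: {"type":"object","properties":{"motion":{"type":"array"}},"required":["motion"]}

```bash
ls; mkdir -p pics; python3 - <<'E'
from bench import *
import cv2
for n in("scene","top"):
    d=get_image(n); cv2.imwrite(f"pics/{n}0.png",d["color"]); print(n,d["mtx"],d["position"],d["orientation"])
print(read_state())
E
```

```text
pics
scene [[455.37269374   0.         310.84234666]
 [  0.         455.37269374 236.8185435 ]
 [  0.           0.           1.        ]] [-348.54872911  719.64881314  706.5076732 ] [-0.40637911  0.77364805 -0.43416743  0.21868553]
top [[490.09203371   0.         326.79171155]
 [  0.         490.09203371 240.38650536]
 [  0.           0.           1.        ]] [ 299.28074324  149.95303332 1221.03029029] [ 0.71075093 -0.70106665  0.0388654  -0.04275693]
{'clock': 0.1, 'joints': array([-8.86397164e-01,  3.85506474e-01,  6.78424222e-03, -4.40811513e-04,
       -1.19401690e+00, -2.58626200e-01]), 'joint_vel': array([ 0.00124944, -0.00185019,  0.00177422,  0.0005122 , -0.00043286,
        0.0010216 ]), 'joint_efforts': array([-4.03412787e-04, -3.93319094e+01,  1.88929850e+01,  4.19804201e+00,
       -2.57424879e-03,  2.58399403e-06]), 'position': array([ 257.93816003, -568.67078778,  205.42249252]), 'ee_rot': array([-2.11202534e-01,  9.77441816e-01,  9.58463405e-04, -2.58733070e-04]), 'contact_force': array([-0.06421482, -0.44114302,  0.18627925]), 'wrist_torque': array([-0.05068358, -0.0027473 , -0.03036936]), 'grasp_force': 0.0, 'gripper_width': 85.24012360374977}
```

View pics/scene0.png

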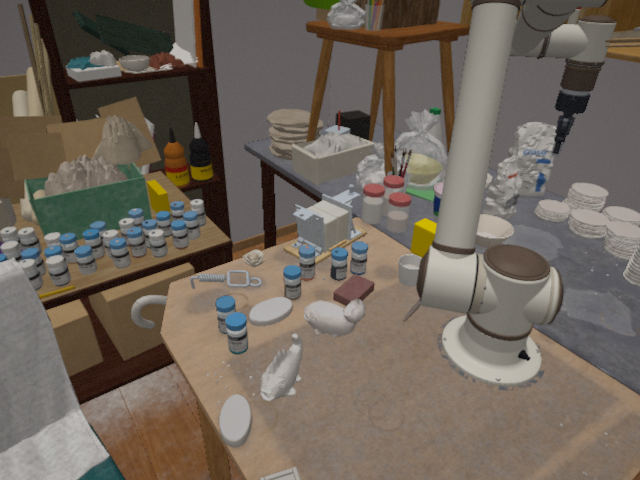

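View pics/top0.png

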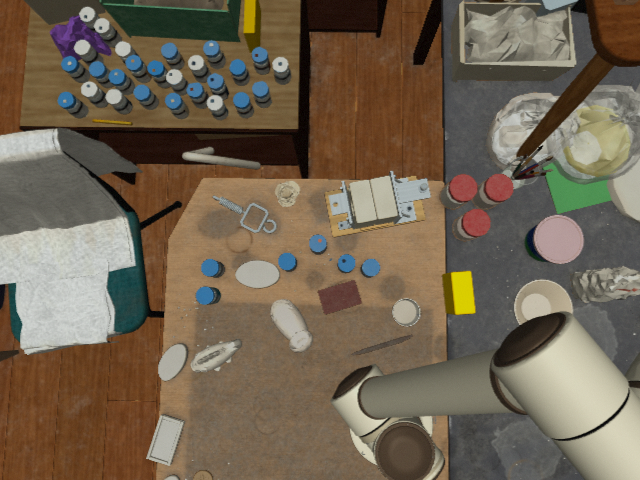

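The scene view shows the spring at about (225,280) and the cradle at (325,225). In the top view the spring spans (213,197) to (270,228) and the cradle is around (375,203), with its post towards (425,187). I'll enlarge both areas.

```bash
cat > h.py <<'E'
from bench import *
import cv2, numpy as np
from scipy.spatial.transform import Rotation as R
def ray(d,px):
    v=np.linalg.inv(d["mtx"])@[px[0],px[1],1]; return d["position"],R.from_quat(d["orientation"]).apply(v)
def onz(d,px,z):
    p,v=ray(d,px); return p+v*(z-p[2])/v[2]
def two(d1,p1,d2,p2):
    a,u=ray(d1,p1); b,v=ray(d2,p2); s=np.linalg.lstsq(np.c_[u,-v],b-a,rcond=None)[0]
    P,Q=a+u*s[0],b+v*s[1]; return (P+Q)/2,np.linalg.norm(P-Q)
def proj(d,P):
    c=R.from_quat(d["orientation"]).inv().apply(np.asarray(P)-d["position"]); q=d["mtx"]@c; return q[:2]/q[2]
def crop(d,x0,y0,w,h,k):
    return cv2.resize(d["color"][y0:y0+h,x0:x0+w],None,fx=k,fy=k,interpolation=cv2.INTER_CUBIC)
E
python3 - <<'E'
from h import *
t=get_image("top"); s=get_image("scene")
a=crop(t,205,175,105,70,7); b=crop(t,320,170,115,70,6)
cv2.imwrite("pics/c1.png",np.vstack([cv2.copyMakeBorder(a[:300],0,0,0,790-735,0),cv2.copyMakeBorder(b[:300],0,0,0,100,0)]) if 0 else np.hstack([crop(t,205,180,80,60,5),crop(t,322,172,80,60,5)]))
c=np.vstack([crop(t,205,180,110,60,5),crop(s,185,250,110,55,5)])
cv2.imwrite("pics/c1.png",c)
c=np.vstack([crop(t,320,170,120,68,5)[:,:],crop(s,280,185,100,76,3)]) if 0 else np.hstack([crop(t,320,170,120,70,4)[:280], np.zeros((280,0,3),np.uint8)])
e=crop(s,280,185,100,76,4); c2=np.zeros((280+304,480,3),np.uint8); c2[:280]=c; c2[280:,:400]=e
cv2.imwrite("pics/c2.png",c2)
for p in [(213,197),(270,228),(405,440)]: print(onz(t,p,15))
E
```

```text
[544.75312408 444.23873779  15.        ]
[468.24570522 299.1913317   15.        ]
[-33.34381209 -33.92030852  15.        ]
```

View pics/c1.png

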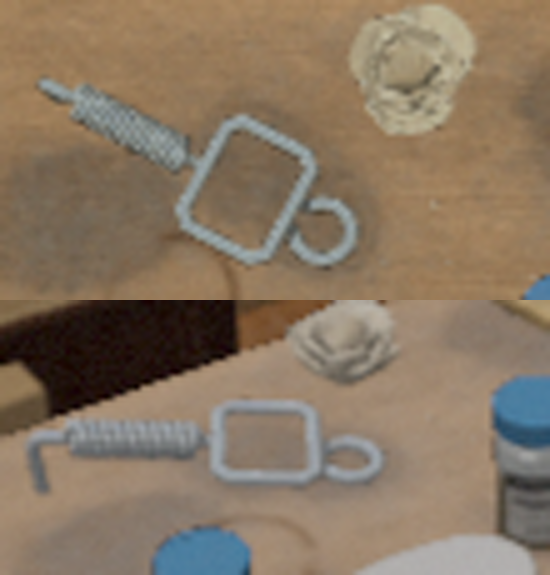

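View pics/c2.png

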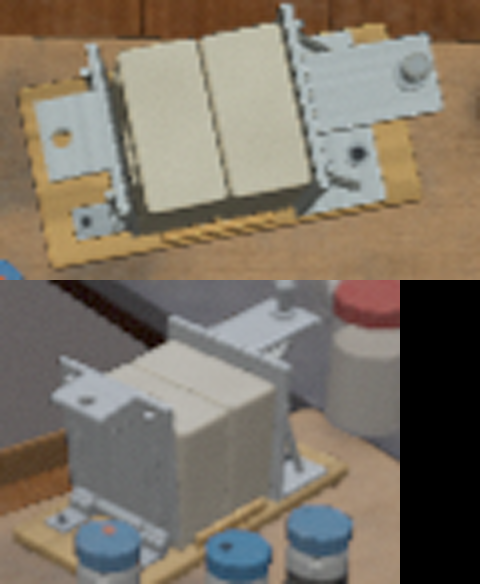

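In c1 (top half), the prong bend is at (42,83), the coil runs from (75,95) to (185,158), the window centre is (246,189) and the eye is (322,232). In c2, the hole is at (62,138) and the post head at (416,66) in the top view; in the scene view the hole is (88,401).

```bash
cat > m.py <<'E'
from h import *
t=get_image("top"); s=get_image("scene")
f=lambda u,v,k,x,y:((u+.5)/k-.5+x,(v+.5)/k-.5+y)
T1=lambda u,v:f(u,v,5,205,180); S1=lambda u,v:f(u,v-300,5,185,250)
T2=lambda u,v:f(u,v,4,320,170); S2=lambda u,v:f(u,v-280,4,280,185)
for n,a,b in [("coil",(130,127),(135,438)),("win",(246,189),(265,442)),("eye",(322,232),(352,459)),("bend",(42,83),(38,437))]:
    print(n,two(t,T1(*a),s,S1(*b)))
for n,a,b in [("hole",(62,138),(88,401)),("post",(416,64),(287,289))]:
    print(n,two(t,T2(*a),s,S2(*b)))
print("on planes: hole",onz(t,T2(62,138),136),"post",onz(t,T2(416,64),151), "coil",onz(t,T1(130,127),29),"win",onz(t,T1(246,189),20),"eye",onz(t,T1(322,232),5),"bend",onz(t,T1(42,83),35))
print("fence corners",onz(t,T2(288,8),124),onz(t,T2(326,183),124))
E
python3 m.py
```

```text
coil (array([522.07241242, 395.95567069,  28.50187592]), np.float64(1.3845956314338401))
win (array([493.53419233, 339.47956343,  19.97942492]), np.float64(0.13302713260926258))
eye (array([474.18414507, 302.45948636,   5.95115097]), np.float64(1.2007580113521843))
bend (array([541.90860385, 438.14395968,  34.66914838]), np.float64(3.083441716732837))
hole (array([508.02662337, 138.74089121, 130.98032879]), np.float64(1.1304720734939964))
post (array([549.83043867, -59.95717694, 142.20626896]), np.float64(3.415388556839721))
on planes: hole [507.41882639 139.23466773 136.        ] post [548.90857671 -56.97581842 151.        ] coil [522.36726784 396.45671312  29.        ] win [493.56927676 339.53257655  20.        ] eye [474.67609323 303.07633304   5.        ] bend [542.68714213 439.44029749  35.        ]
fence corners [586.95855713  10.69943487 124.        ] [485.80201648 -10.67865325 124.        ]
```

```bash
cat >> h.py <<'E'
def frame(psi,pitch):  # spring axes; pitch>0 = eye down
    return R.from_euler("ZY",[psi,pitch])
FLIP=R.from_euler("x",np.pi)   # tool frame = spring frame flipped about x
def go(p,Rs):
    st=read_state(); Rt=R.from_quat(st["ee_rot"]); G=Rs*FLIP
    print("turn",np.round((Rt.inv()*G).as_rotvec(),3),"shift",np.round(Rt.inv().apply(np.asarray(p)-st["position"]),1),"pos",np.round(st["position"],1),"t",round(st["clock"],2),"F",np.round(st["contact_force"],1),"w",round(st["gripper_width"],1))
PSI=np.radians(-117.05); RS=frame(PSI,.13); S0=np.array([522.2,396.2,29.])
PC=np.radians(-78.05)
def sp(x,y,z): return S0+RS.apply([x,y,z])
E
python3 - <<'E'
from h import *
go(sp(69,0,100),RS)
go(sp(69,0,-2),RS)
E
```

```text
turn [-0.043 -0.125 -0.672] shift [-575.5  719.2   87.3] pos [ 258.1 -569.   206. ] t 0.3 F [-0.3  0.1  1.5] w 85.2
turn [-0.043 -0.125 -0.672] shift [-585.9  727.3  188.5] pos [ 258.1 -569.   206. ] t 0.3 F [-0.3  0.1  1.5] w 85.2
```

Emit:
carry_out(motion=[[0,0,0,-280,350,0,0.82],[0,0,0,-280,350,0,0.82],[0,0,0,-280,350,0,0.82],[0,0,0,-280,350,0,0.82],[0,0,0,-280,350,0,0.82]])

```text
clock: 0.92
position: [335.4, -264.6, 206.6]
ee_rot: [-0.211, 0.977, -0.0, 0.0]
contact_force: [1.2, 0.1, -0.5]
gripper_width: 77.9
grasp_force: 0.0
```

Emit:
carry_out(motion=[[0,0,-0.15,-270,350,0,0.82],[0,0,-0.3,-270,350,0,0.82],[0,0,-0.45,-270,350,0,0.82],[0,0,-0.6,-270,350,0,0.82],[0,0,-0.67,-270,350,0,0.82]])

```text
clock: 1.55
position: [406.9, 40.1, 207.0]
ee_rot: [-0.522, 0.853, -0.0, 0.001]
contact_force: [1.3, -0.3, 0.0]
gripper_width: 77.7
grasp_force: 0.0
```

```bash
python3 -c "
from h import *
go(sp(69,0,100),RS)"
```

```text
turn [-0.001 -0.129  0.001] shift [-288.2   59.2   88.1] pos [406.9  40.1 207. ] t 1.55 F [ 1.3 -0.3  0. ] w 77.7
```

Emit:
carry_out(motion=[[0,0,0,-288,59,30,0.82],[0,0,0,-288,59,60,0.82],[0,-0.06,0,-288,59,80,0.82],[0,-0.13,0,-288,59,88,0.82],[0,-0.13,0,-288,59,88,0.82]])

```text
clock: 2.17
position: [486.0, 322.2, 118.0]
ee_rot: [-0.52, 0.852, 0.034, 0.056]
contact_force: [1.1, -0.2, -0.2]
gripper_width: 78.2
grasp_force: 0.0
```

```bash
python3 -c "
from h import *
go(sp(69,0,100),RS);go(sp(69,0,5),RS)"
```

```text
turn [-0.     0.001 -0.003] shift [-1.1  1.4 -1.1] pos [486.  322.2 118. ] t 2.17 F [ 1.1 -0.2 -0.2] w 78.2
turn [-0.     0.001 -0.003] shift [-1.1  1.5 93.9] pos [486.  322.2 118. ] t 2.17 F [ 1.1 -0.2 -0.2] w 78.2
```

Emit:
carry_out(motion=[[0,0,0,-1,1,50,0.82],[0,0,0,-1,1,80,0.82],[0,0,0,-1,1,94,0.82],[0,0,0,-1,1,94,0.82]])

```text
clock: 2.68
position: [491.2, 333.0, 24.9]
ee_rot: [-0.52, 0.852, 0.034, 0.055]
contact_force: [0.2, -0.0, 0.2]
gripper_width: 77.6
grasp_force: 0.0
```

```bash
python3 -c "
from h import *
go(sp(69,0,-9),RS)
t=get_image('top');s=get_image('scene')
cv2.imwrite('pics/g1.png',np.vstack([crop(t,205,180,110,60,5),crop(s,185,250,110,55,5)]))"
```

```text
turn [-0.    -0.001 -0.003] shift [-1.4  1.1 14.1] pos [491.2 333.   24.9] t 2.67 F [ 0.2 -0.   0.2] w 77.6
```

View pics/g1.png

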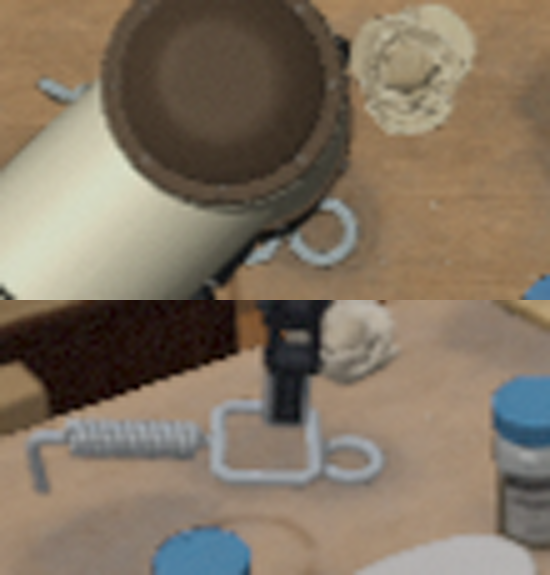

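The near finger covers the far one. Its tip is at (287,424), which is image row 274.6. I'll work out its height.

```bash
python3 -c "
from h import *
s=get_image('scene')
o=((287.5)/5-.5+185,(424.5-300)/5-.5+250);print(o)
for y in(-42,42):
  for z in (-20,-5,0,10,20,30,40): print(y,z,np.round(proj(s,sp(69,y,z)),1),np.round(sp(69,y,z),0))
print(proj(s,read_state()['position']))
"
```

```text
(242.0, 274.4)
-42 -20 [239.2 294.9] [455. 357.   0.]
-42 -5 [239.5 290. ] [454. 355.  15.]
-42 0 [239.7 288.4] [454. 354.  20.]
-42 10 [239.9 285. ] [453. 353.  30.]
-42 20 [240.2 281.7] [453. 352.  40.]
-42 30 [240.5 278.3] [452. 351.  50.]
-42 40 [240.8 274.9] [451. 350.  60.]
42 -20 [238.9 274.4] [530. 318.   0.]
42 -5 [239.3 269.7] [529. 317.  15.]
42 0 [239.4 268.1] [528. 316.  20.]
42 10 [239.7 264.9] [528. 315.  30.]
42 20 [239.9 261.7] [527. 314.  40.]
42 30 [240.2 258.4] [527. 313.  50.]
42 40 [240.4 255.1] [526. 312.  60.]
[239.72916237 275.23699996]
```

```bash
python3 -c "
from h import *
s=get_image('scene');t=get_image('top')
a=crop(s,160,190,160,125,4)
cv2.imwrite('pics/g2.png',a)
p=read_state()['position']
for n in((273.6,188.6),(248.6,233.6)): print(np.round(onz(t,n,40)-p,0), RS.inv().apply(onz(t,n,40)-sp(69,0,0)).round(0))"
```

```text
[ 71. -44.  13.] [ 5. 84. 21.]
[-42.  14.  13.] [  5. -42.  21.]
```

View pics/g2.png

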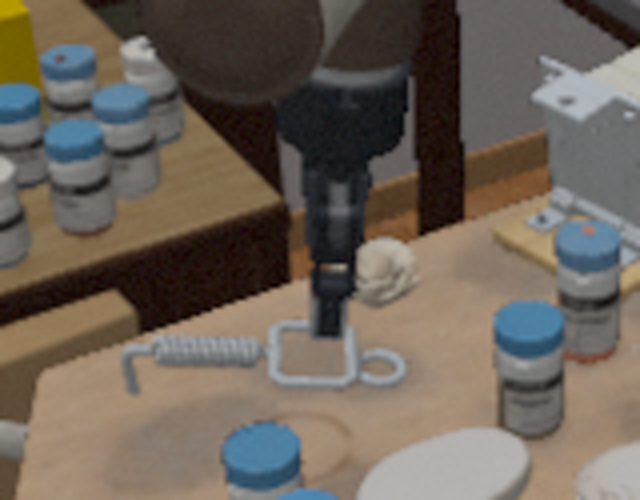

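The gripper appears farther off and higher than its readings imply: the finger tip is at (326,337) in this crop, so the scene pixel is about (241,274). I'll check the camera frame against the robot base and the starting TCP.

```bash
python3 -c "
from h import *
s=get_image('scene');t=get_image('top')
print('origin',proj(s,[0,0,0]),proj(t,[0,0,0]))
print('start tcp',proj(s,[258,-569,206]),'tip',proj(s,[258,-569,192]))
p=read_state()['position'];Rt=R.from_quat(read_state()['ee_rot'])
for k in (14,0,-59,-150): print(k,proj(s,p+Rt.apply([0,0,k])).round(1),proj(t,p+Rt.apply([0,0,k])).round(1))
for y in (45,-45):print(y,proj(s,p+Rt.apply([0,y,8])).round(1))
print(Rt.as_matrix().round(2))
"
```

```text
origin [488.85965294 347.9869472 ] [389.84749707 423.53297518]
start tcp [552.19146177 161.53028353] tip [550.77928817 166.02961331]
14 [239.6 280. ] [256.  218.3]
0 [239.9 275.4] [255.8 217.8]
-59 [241.5 255.8] [255.  215.3]
-150 [244.2 223.2] [253.6 211. ]
45 [239.8 289.3]
-45 [239.6 267.5]
[[-0.45 -0.89  0.06]
 [-0.88  0.46  0.12]
 [-0.13 -0.   -0.99]]
```

```bash
python3 -c "
from h import *
s=get_image('scene')
c=cv2.imread('pics/scene0.png')
m=(c[85:175,535:585].max(2)<70)
for r in range(0,90,4): 
  x=np.where(m[r])[0]; print(85+r, (x.min()+535,x.max()+535,len(x)) if len(x) else '')
p=np.array([257.9,-568.7,205.4])
y=np.array([-.413,.911,0])
for a in(45,0,-45): print(a,proj(s,p+y*a+[0,0,0]).round(1),proj(s,p+y*a+[0,0,-14]).round(1))
print(proj(s,p+[0,0,59]),proj(s,p+[0,0,150]))
"
```

```text
85 (np.int64(561), np.int64(584), 24)
89 (np.int64(567), np.int64(584), 18)
93 (np.int64(559), np.int64(565), 7)
97 (np.int64(557), np.int64(584), 28)
101 (np.int64(556), np.int64(584), 29)
105 (np.int64(555), np.int64(584), 30)
109 (np.int64(556), np.int64(584), 29)
113 (np.int64(563), np.int64(577), 13)
117 (np.int64(559), np.int64(573), 15)
121 (np.int64(557), np.int64(573), 14)
125 (np.int64(558), np.int64(571), 14)
129 (np.int64(557), np.int64(569), 13)
133 (np.int64(557), np.int64(568), 12)
137 (np.int64(555), np.int64(564), 10)
141 (np.int64(556), np.int64(563), 8)
145 (np.int64(555), np.int64(560), 6)
149 (np.int64(554), np.int64(559), 6)
153 (np.int64(554), np.int64(557), 4)
157 
161 
165 
169 
173 
45 [550.2 167. ] [548.8 171.5]
0 [552.1 161.8] [550.7 166.3]
-45 [553.9 156.8] [552.5 161.2]
[558.23194632 142.23633311] [568.28371386 110.20850225]
```

Emit:
carry_out(motion=[[0,0,0,0,0,-60,0.82],[0,0,0.18,0,0,-80,0.82],[0,0,0.36,0,0,-80,0.82],[0,0,0.54,0,0,-80,0.82],[0,0,0.72,0,0,-80,0.82]])

```text
clock: 3.7
position: [486.4, 323.9, 105.2]
ee_rot: [-0.183, 0.981, 0.052, 0.04]
contact_force: [0.7, 0.1, -0.6]
gripper_width: 77.6
grasp_force: 0.0
```

Emit:
carry_out(motion=[[0,0,0.18,0,0,0,0.82],[0,0,0.36,0,0,0,0.82],[0,0,0.54,0,0,0,0.82],[0,0,0.72,0,0,0,0.82],[0,0,0.72,0,0,0,0.82]])

```text
clock: 4.32
position: [486.4, 323.9, 105.0]
ee_rot: [0.17, 0.983, 0.062, 0.02]
contact_force: [-0.1, 0.3, 0.2]
gripper_width: 77.5
grasp_force: 0.0
```

```bash
python3 -c "
from h import *
s=get_image('scene')
cv2.imwrite('pics/g3.png',crop(s,170,170,140,125,5)[:600])
st=read_state();p=st['position'];Rt=R.from_quat(st['ee_rot']);print(p,st['joints'],st['gripper_width'])
for y in (45,0,-45):
  for k in (5,-59,-150): 
    q=proj(s,p+Rt.apply([0,y,k]));print(y,k,((q-[170,170])*5).round(0))
"
```

```text
[486.45358548 323.87997274 104.92736694] [ 0.84570666  0.35524711 -0.30803211 -0.04556397 -0.78162795 -2.72737921] 77.82163044187928
45 5 [266. 405.]
45 -59 [272. 289.]
45 -150 [282. 111.]
0 5 [361. 403.]
0 -59 [370. 288.]
0 -150 [384. 112.]
-45 5 [453. 400.]
-45 -59 [465. 287.]
-45 -150 [483. 113.]
```

View pics/g3.png

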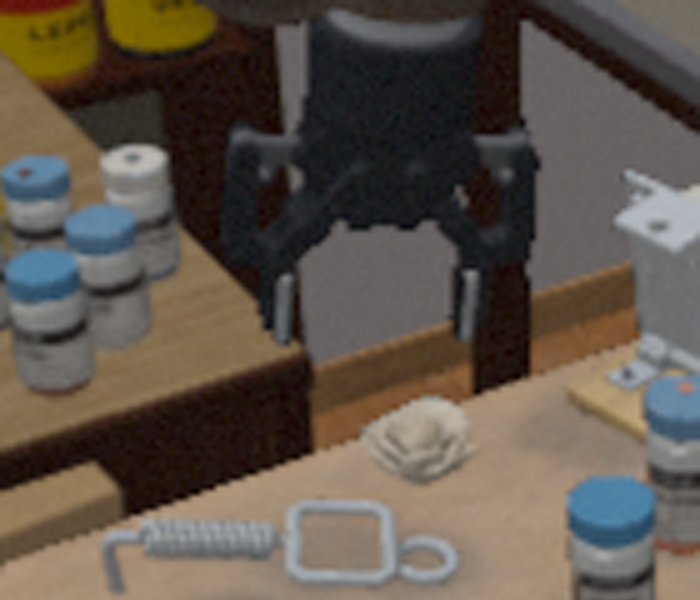

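Finger tips are at crop (280,340) and (468,340). The reported pose predicts about (266,402) and (453,400), so the true tips sit about 12 px (roughly 36 mm) higher or farther. I'll test which one against the top view.

```bash
python3 -c "
from h import *
t=get_image('top');s=get_image('scene')
p=np.array([491.2,333,24.9]);Rt=RS*FLIP
for y in(73,-73):
  for k in(-30,-60,-91): print(y,k,((proj(t,p+Rt.apply([0,y,k]))-[205,180])*5).round(0))
# dark pixels of g1 top
c=cv2.imread('pics/g1.png')[:300]; m=(c.max(2)<60).astype(np.uint8)
n,l,st,ce=cv2.connectedComponentsWithStats(m)
for i in range(1,n):
  if st[i,4]>40: print(st[i],ce[i].round(0))
# now: robot kinematics check, current pose two-view: tips in scene
st=read_state();p=st['position'];Rt=R.from_quat(st['ee_rot'])
for a in((282,340),(466,340)):
  q=((a[0]+.5)/5-.5+170,(a[1]+.5)/5-.5+170)
  o,v=ray(s,q)
  for dist in (0,):
    # closest along ray in the tool plane spanned by y,z through p (no x shift)
    n_=Rt.apply([1,0,0]); k=n_@(p-o)/(n_@v); P=o+k*v; print('tool coords in x=0 plane',Rt.inv().apply(P-p).round(1),P.round(1))
"
```

```text
73 -30 [180. 317.]
73 -60 [176. 314.]
73 -91 [172. 311.]
-73 -30 [326.  53.]
-73 -60 [326.  43.]
-73 -91 [325.  32.]
[290  12  13  19  87] [297.  21.]
[ 204   31  120  153 2696] [286. 128.]
[337  38  12  28 208] [343.  50.]
[299 165  19  14  93] [308. 172.]
[187 173  17   6  67] [195. 175.]
[ 211  201  109   85 1434] [259. 244.]
[190 284  25  16 267] [203. 293.]
tool coords in x=0 plane [ -0.   40.2 -32.7] [497.8 357.7 142.4]
tool coords in x=0 plane [ -0.  -47.  -30.7] [469.  276.4 129.2]
```

The top view suggests a small sideways offset too, but the knuckles are partly hidden there. I'll tilt the fingers outward so both cameras see the tips, then triangulate the real tool offset.

Emit:
carry_out(motion=[[-0.14,-0.1,0,0,0,-30,0.82],[-0.28,-0.21,0,0,0,-30,0.82],[-0.42,-0.32,0,0,0,-30,0.82],[-0.56,-0.42,0,0,0,-30,0.82],[-0.56,-0.42,0,0,0,-30,0.82]])

```text
clock: 5.1
position: [500.7, 303.4, 228.0]
ee_rot: [0.165, 0.929, 0.263, 0.201]
contact_force: [0.3, -0.6, -0.3]
gripper_width: 77.3
grasp_force: 0.0
```

```bash
python3 -c "
from h import *
s=get_image('scene');t=get_image('top')
a=np.zeros((590,560,3),np.uint8); a[:300]=crop(t,210,160,112,60,5); a[300:590]=crop(s,180,180,112,58,5)
cv2.imwrite('pics/g4.png',a)
st=read_state();p=st['position'];Rt=R.from_quat(st['ee_rot']);print(p,st['gripper_width'],Rt.as_matrix().round(2))
for y in (41,-41):
  q=p+Rt.apply([0,y,5]); print(y,((proj(t,q)-[210,160])*5).round(0),((proj(s,q)-[180,180])*5+[0,300]).round(0))
"
```

```text
[501.06139016 303.49457733 228.67814242] 77.62027121144949 [[-0.86  0.2   0.46]
 [ 0.41  0.81  0.42]
 [-0.29  0.56 -0.78]]
41 [137. 152.] [235. 364.]
-41 [312. 216.] [387. 430.]
```

View pics/g4.png

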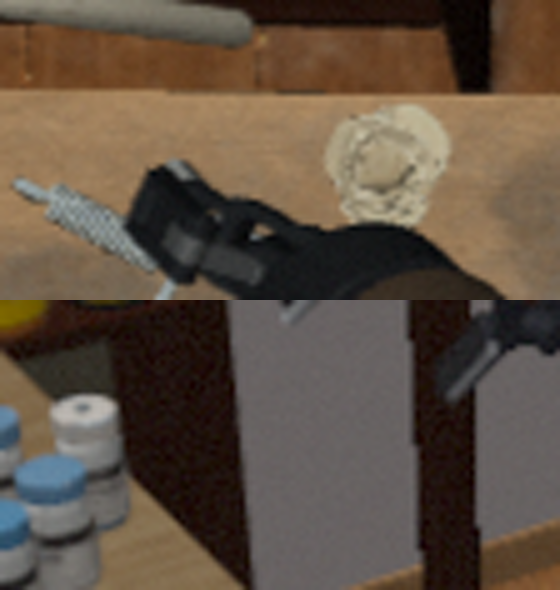

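Top view: the left finger's tip is at about (178,163). Scene: the tips are at about (288,318) and (452,398). Now I'll triangulate.

```bash
python3 -c "
from h import *
s=get_image('scene');t=get_image('top')
st=read_state();p=st['position'];Rt=R.from_quat(st['ee_rot']);print(p,st['joints'].round(3),st['joint_vel'].round(3))
T=lambda u,v:((u+.5)/5-.5+210,(v+.5)/5-.5+160);S=lambda u,v:((u+.5)/5-.5+180,(v-300+.5)/5-.5+180)
P,e=two(t,T(178,163),s,S(288,318));print(P,e,'tool',Rt.inv().apply(P-p))
"
```

```text
[500.74920742 303.55819706 226.01359675] [ 0.835  0.026 -0.726  0.361 -0.161 -3.095] [ 0.003  0.026 -0.005 -0.002  0.001 -0.004]
[502.6682004  317.60308417 269.58123687] 2.6310433745203925 tool [ -8.23660933  35.84214944 -27.32360233]
```

```bash
python3 -c "
from h import *
go(sp(66,0,60),RS)"
```

```text
turn [ 0.173  0.574 -1.397] shift [ 63.  -61.1 120.5] pos [500.7 303.6 226. ] t 5.3 F [ 0.6 -1.1  0.2] w 77.8
```

Emit:
carry_out(motion=[[0.02,0.07,-0.17,0,0,0,0.82],[0.04,0.14,-0.34,0,0,0,0.82],[0.06,0.21,-0.51,10,-10,20,0.82],[0.08,0.28,-0.68,20,-20,40,0.82],[0.1,0.34,-0.83,20,-20,40,0.82]])

```text
clock: 5.92
position: [496.4, 312.3, 173.7]
ee_rot: [-0.185, 0.96, 0.16, 0.136]
contact_force: [0.6, -0.4, 0.2]
gripper_width: 77.5
grasp_force: 0.0
```

```bash
python3 -c "
from h import *
go(sp(66,0,60),RS);print(read_state()['joints'].round(2))"
```

```text
turn [ 0.089  0.287 -0.711] shift [30.9 -4.7 90.6] pos [496.4 312.3 173.7] t 5.92 F [ 0.6 -0.4  0.2] w 77.5
[ 0.76  0.19 -0.36 -0.2  -0.62 -1.81]
```

Emit:
carry_out(motion=[[0.02,0.07,-0.17,5,0,20,0.82],[0.04,0.14,-0.34,10,0,40,0.82],[0.06,0.21,-0.51,20,0,60,0.82],[0.09,0.29,-0.71,31,-5,91,0.82],[0.09,0.29,-0.71,31,-5,91,0.82]])

```text
clock: 6.55
position: [489.2, 331.3, 79.3]
ee_rot: [-0.519, 0.852, 0.033, 0.054]
contact_force: [0.1, -1.1, -0.3]
gripper_width: 77.7
grasp_force: 0.0
```

```bash
python3 -c "
from h import *
go(sp(66,0,-10),RS);go(sp(66,0,-35),RS)"
```

```text
turn [-0.001 -0.004 -0.005] shift [ 0.1  0.2 69.3] pos [489.2 331.3  79.3] t 6.55 F [ 0.1 -1.1 -0.3] w 77.7
turn [-0.001 -0.004 -0.005] shift [ 0.   0.2 94.3] pos [489.2 331.3  79.3] t 6.55 F [ 0.1 -1.1 -0.3] w 77.7
```

Emit:
carry_out(motion=[[0,0,0,0,0,50,0.82],[0,0,0,0,0,75,0.82],[0,0,0,0,0,79,0.82],[0,0,0,0,0,79,0.82]])

```text
clock: 7.05
position: [496.8, 341.6, 6.5]
ee_rot: [-0.518, 0.853, 0.034, 0.059]
contact_force: [-0.6, 0.4, 0.3]
gripper_width: 77.8
grasp_force: 0.0
```

```bash
cat > tip.py <<'E'
from h import *
s=get_image('scene')
m=s['color'].max(2)<75
for r in range(262,300,2):
    x=np.where(m[r,225:260])[0]; print(r,(x.min()+225,x.max()+225,len(x)) if len(x) else '',end=' ')
st=read_state();print('\n',st['position'],st['contact_force'])
p=st['position'];Rt=R.from_quat(st['ee_rot'])
print([(k,proj(s,p+Rt.apply([0,43,k])).round(1)) for k in(5,-15,-25,-35)])
E
python3 tip.py
```

```text
262 (np.int64(225), np.int64(245), 13) 264 (np.int64(235), np.int64(244), 4) 266 (np.int64(235), np.int64(244), 10) 268 (np.int64(235), np.int64(244), 10) 270 (np.int64(235), np.int64(244), 10) 272 (np.int64(236), np.int64(242), 7) 274 (np.int64(236), np.int64(241), 6) 276 (np.int64(236), np.int64(241), 6) 278 (np.int64(236), np.int64(241), 6) 280 (np.int64(235), np.int64(241), 7) 282  284  286  288  290  292  294  296  298  
 [496.98744034 341.83118503   7.06394743] [-0.020285   -0.83394064  0.32514112]
[(5, array([236.2, 294.2])), (-15, array([236.8, 287.7])), (-25, array([237.1, 284.4])), (-35, array([237.4, 281.1]))]
```

Emit:
carry_out(motion=[[0,0,0,0,0,15,0.82],[0,0,0,0,0,25,0.82],[0,0,0,0,0,28,0.82],[0,0,0,0,0,28,0.82]])

```text
clock: 7.6
position: [497.9, 344.4, -22.6]
ee_rot: [-0.518, 0.853, 0.034, 0.058]
contact_force: [-0.1, -0.2, 0.2]
gripper_width: 77.4
grasp_force: 0.0
```

```bash
python3 tip.py; python3 -c "
from h import *
s=get_image('scene'); print([(z,proj(s,sp(69,-43,z)).round(1)) for z in(0,-10,-20)]);go(sp(66,0,-42),RS)
cv2.imwrite('pics/g5.png',crop(s,180,240,100,60,6))"
```

```text
262 (np.int64(225), np.int64(246), 12) 264 (np.int64(233), np.int64(246), 14) 266 (np.int64(233), np.int64(246), 14) 268 (np.int64(233), np.int64(246), 14) 270 (np.int64(235), np.int64(244), 10) 272 (np.int64(235), np.int64(244), 10) 274 (np.int64(235), np.int64(244), 6) 276 (np.int64(234), np.int64(244), 11) 278 (np.int64(234), np.int64(244), 11) 280 (np.int64(234), np.int64(244), 11) 282 (np.int64(235), np.int64(242), 8) 284 (np.int64(235), np.int64(241), 7) 286 (np.int64(235), np.int64(241), 7) 288 (np.int64(235), np.int64(240), 6) 290 (np.int64(235), np.int64(240), 6) 292  294  296  298  
 [498.0541238  344.63446039 -22.20423863] [ 0.88895001 -0.15028525  0.73102882]
[(5, array([235.9, 303.7])), (-15, array([236.4, 297.3])), (-25, array([236.7, 294.1])), (-35, array([236.9, 290.9]))]
[(0, array([239.7, 288.6])), (-10, array([239.4, 291.9])), (-20, array([239.2, 295.1]))]
turn [-0.004  0.006 -0.006] shift [ 3.1  2.  -1.2] pos [498.1 344.7 -22. ] t 7.7 F [-0.5  0.3  0.5] w 77.6
```

View pics/g5.png

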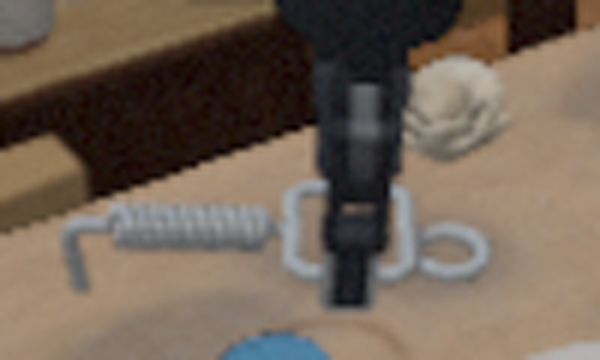

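The near finger sits outside the near rail, centred on the window with its tip about 13 mm above the bench. I'll go 7 mm lower and close.

Emit:
carry_out(motion=[[0,0,0,3,0,5,0.82],[0,0,0,3,0,7,0.82],[0,0,0,3,0,7,0.6],[0,0,0,3,0,7,0.4],[0,0,0,3,0,7,0.3]])

```text
clock: 8.32
position: [497.1, 342.6, -29.0]
ee_rot: [-0.518, 0.852, 0.034, 0.058]
contact_force: [-1.8, -2.0, 3.2]
gripper_width: 63.9
grasp_force: 64.7
```

Emit:
carry_out(motion=[[0,0,0,0,0,0,0.0],[0,0,0,0,0,0,0.0],[0,0,0,0,0,0,0.0]])

```text
clock: 8.7
position: [497.1, 342.6, -29.0]
ee_rot: [-0.518, 0.853, 0.034, 0.058]
contact_force: [-1.8, -1.8, 6.5]
gripper_width: 63.5
grasp_force: 64.7
```

Emit:
carry_out(motion=[[0,0,0,0,0,-10,0.0],[0,0,0,0,0,-60,0.0],[0,0,0,0,0,-120,0.0],[0,0,0,0,0,-190,0.0],[0,0,0,0,0,-190,0.0]])

```text
clock: 9.32
position: [486.8, 321.9, 164.7]
ee_rot: [-0.518, 0.852, 0.035, 0.064]
contact_force: [-0.1, 0.6, -3.1]
gripper_width: 63.6
grasp_force: 67.1
```

```bash
cat >> h.py <<'E'
RG=R.from_quat([-0.518,0.8525,0.034,0.058]); PG=np.array([497.1,342.6,-29.])
TS=RS.inv().apply(PG-S0); RREL=RS.inv()*RG      # tool in spring frame at the grasp
def spring_now():
    st=read_state(); Rs=R.from_quat(st["ee_rot"])*RREL.inv(); return st["position"]-Rs.apply(TS),Rs
def gosp(anchor,P,Rs):  # spring point 'anchor' to world P
    O=np.asarray(P)-Rs.apply(anchor); go(O+Rs.apply(TS),Rs*RREL*FLIP.inv())
TIP=[-43,0,-31]; EYE=[107,0,-10]
HOLE=np.array([507.8,138.9,133.]); POST=np.array([549.,-57.,151.])
CX=np.array([np.cos(PC),np.sin(PC),0])
E
python3 -c "
from h import *
print(TS,RREL.as_rotvec());o,r=spring_now();print(o,r.as_euler('ZYX'))
s=get_image('scene');t=get_image('top')
for n,a in(('tip',TIP),('eye',EYE),('bend',[-48,0,0])): P=o+r.apply(a);print(n,P.round(1),proj(s,P).round(1),proj(t,P).round(1))
gosp(TIP,HOLE+[0,0,45],frame(PC,.13))
x,y=proj(s,o).astype(int);print(x,y)
a=np.zeros((600,600,3),np.uint8);a[:320]=crop(s,x-75,y-40,150,80,4);a[320:600]=crop(t,190,165,150,70,4);cv2.imwrite('pics/g6.png',a)
"
```

```text
[ 66.17102462   2.0212471  -49.84255271] [-3.13856899  0.01016048  0.00716621]
[511.36798089 375.01773359 223.38205869] [-2.0420978   0.14146389  0.00402637]
tip [532.8 416.8 198.8] [193.1 217.2] [205.3 185.2]
eye [463.9 281.9 198.4] [260.6 213.7] [267.7 217.9]
bend [532.9 417.4 230.1] [191.1 204.9] [201.3 181.6]
turn [-0.093  0.001 -0.675] shift [ 230.6 -172.9  -16.8] pos [484.6 320.3 159.8] t 9.43 F [-0.5  0.1 -1.9] w 64.1
213 206
```

View pics/g6.png

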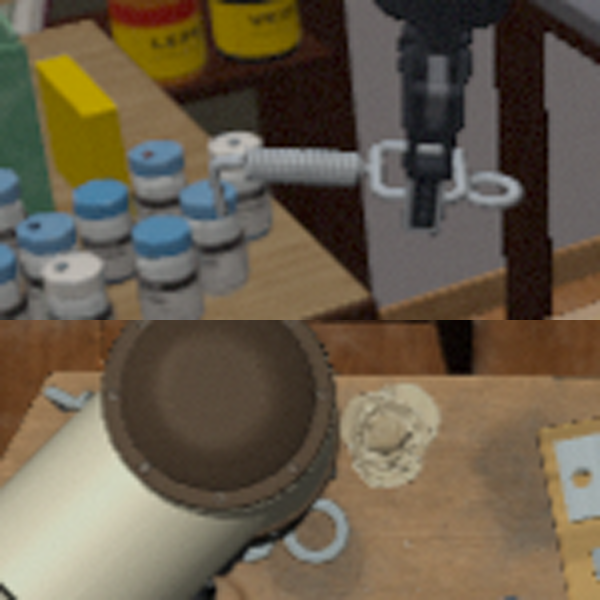

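View 10 of 10: the spring is held rigidly at its resting pitch. The prong bend is at crop (220,158) and the eye at (492,187), both within about 2 px of prediction. From here I measure numerically.

Emit:
carry_out(motion=[[-0.02,0,-0.17,60,-45,-17,0.0],[-0.05,0,-0.34,120,-90,-17,0.0],[-0.07,0,-0.51,175,-130,-17,0.0],[-0.093,0,-0.675,231,-173,-17,0.0],[-0.093,0,-0.675,231,-173,-17,0.0]])

```text
clock: 10.05
position: [529.2, 46.1, 143.3]
ee_rot: [0.774, -0.63, -0.053, -0.041]
contact_force: [1.2, -0.5, -3.5]
gripper_width: 63.6
grasp_force: 67.0
```

Emit:
carry_out(motion=[[0,0,0,0,0,0,0.0],[0,0,0,0,0,0,0.0]])

```text
clock: 10.3
position: [529.1, 47.2, 144.0]
ee_rot: [0.773, -0.631, -0.053, -0.041]
contact_force: [0.0, -0.1, -2.0]
gripper_width: 63.8
grasp_force: 67.1
```

```bash
cat > see.py <<'E'
from h import *
o,r=spring_now(); s=get_image('scene');t=get_image('top')
print('spring',o.round(1),np.degrees(r.as_euler('ZYX')).round(1))
for n,a in(('tip',TIP),('eye',EYE),('bend',[-48,0,0])): P=o+r.apply(a);print(n,P.round(1),proj(s,P).round(1),proj(t,P).round(1))
gosp(TIP,HOLE+[0,0,45],frame(PC,.13))
for nm,d,P in(('top',t,[-48,0,0]),('scene',s,[-46,0,-15])):
    bg=cv2.imread(f'pics/{nm}0.png').astype(int); u,v=proj(d,o+r.apply(P)).round().astype(int)
    df=np.abs(d['color'].astype(int)-bg).max(2); w=14
    print(nm,'cols',u-w,'..',u+w,'rows from',v-w)
    for y in range(v-w,v+w+1): print(y,''.join('#' if q>60 else '+' if q>30 else '.' for q in df[y,u-w:u+w+1]))
E
python3 see.py
```

```text
spring [515.1 104.7 202. ] [-78.1   7.4  -0.3]
tip [505.4 150.3 176.8] [298.3 200.6] [330.2 201.4]
eye [536.7   2.1 178.2] [337.  182.1] [398.8 188. ]
bend [505.4 151.3 208.2] [297.9 189.5] [329.8 198.5]
turn [ 0.003 -0.     0.002] shift [12.7  0.3 -1.9] pos [529.4  48.5 145. ] t 10.4 F [ 1.  -0.  -1.9] w 63.6
top cols 316 .. 344 rows from 185
185 ++++######################...
186 ++++++##################++..+
187 +++++###################.+..+
188 +++++###################..#+.
189 ++++++#####################+.
190 ++++#++####################+.
191 +++++++####################+.
192 ++++++#####################+.
193 +++++################+.......
194 +++++############............
195 ++++########+................
196 ++++########+................
197 ++++######+#+................
198 .++++#######+................
199 ++++++#####+#................
200 .++#++#######................
201 .++++++#+##+#................
202 .+++++##+##+#.....++#+.......
203 +++++++######+...++##+.......
204 .+++#++#######...+###+.......
205 .++++++#######...+###........
206 .+++++++####++....++.........
207 ..
[... 553 characters left out ...]
.....+###########+++
190 ..............###########+++.
191 .............+++.+#######+...
192 .............++...+###+++....
193 .............++.....++.......
194 .............................
195 .............................
196 .............................
197 .............................
198 .............................
199 .............................
200 .............................
201 .............................
202 .............................
203 .............................
204 .............................
205 .............................
206 .............................
207 .............................
208 .............................
209 .............................
```

Emit:
carry_out(motion=[[0,0,0,-35,0,0,0.0],[0,0,0,-60,0,0,0.0],[0,0,0,-60,0,0,0.0],[0,0,0,-60,0,0,0.0]])

```text
clock: 10.9
position: [517.6, 106.5, 153.9]
ee_rot: [0.774, -0.63, -0.052, -0.043]
contact_force: [0.2, 0.1, -1.7]
gripper_width: 63.7
grasp_force: 67.1
```

```bash
cat > see2.py <<'E'
from h import *
def show(d,P,w,sat=40,lo=90):
    u,v=proj(d,P).round().astype(int); h=cv2.cvtColor(d['color'],cv2.COLOR_BGR2HSV); c=d['color'].astype(int)
    print('cols',u-w,'rows',v-w)
    for y in range(v-w,v+w+1): print(y,' '.join('%3d%s'%(c[y,x].mean(),'g' if c[y,x,2]-c[y,x,0]<15 else ' ') for x in range(u-w,u+w+1)))
E
python3 - <<'E'
from see2 import *
o,r=spring_now(); s=get_image('scene');t=get_image('top')
for n,a in(('tip',TIP),('eye',EYE),('bend',[-48,0,0])): P=o+r.apply(a);print(n,P.round(1),proj(s,P).round(1),proj(t,P).round(1))
show(t,o+r.apply([-45,0,0]),9); show(s,o+r.apply([-46,0,-15]),11)
# hole centroid in the first top image
c=cv2.imread('pics/top0.png').astype(int)
for y in range(198,211): print(y,' '.join('%3d%s'%(c[y,x].mean(),'g' if c[y,x,2]-c[y,x,0]<15 else ' ') for x in range(328,343)))
E
```

```text
tip [493.5 209.6 186.7] [280.7 205.1] [302.5 205.6]
eye [525.3  61.5 188.2] [322.1 185.4] [371.8 191.8]
bend [493.3 210.5 218.1] [280.1 193.6] [301.2 202.9]
cols 294 rows 194
194 180  179  178  178  178  180  177  175  175  173  173  172  170  169  165  164  163  156  153 
195 177  181  178  178  178  178  177  176  177  176  170  172  170  170  167  163  163  159  153 
196 179  179  179  179  177  178  176  177  177  175  173  171  171  169  168  167  164  162  157 
197 178  179  179  179  175  179  176  176  176  174  173  173  172  171  169  166  163  161  158 
198 179  180  178  176  179  179  176  177  175  176  174  174  172  170  169  168  165  161  160 
199 179  179  178  177  178  179  177  178  175  176  177  173  171  172  170  169  167  165  161 
200 179  179  179  178  178  178  178  177  176  176  175  174  174  171  171  165  166  164  163 
201 178  178  179  178  178  179  178  178  175  178  176  173  174  173  171  170  165  165  163 
202 180  178  179  179  176  178  177  176  177  177  175  176  175  172  173  171  168  165  164 
203 179  178  178  178  177  177  
[... 4037 characters left out ...]
50  167g 172g 174g 164g 140g 126g 125g 155g 177g 176g 173g 174g 178g
203 125  131  166g 174g 172g 136  114  102   83  127  170g 177g 173g 174g 176g
204 117  119  163g 172g 152g 136  127  128  133  144  169g 176g 173g 171g 178g
205 128  130  155  169g 172g 148  133  132  134  153  171g 179g 174g 172g 175g
206 135  133  149  166g 175g 164  144  141  151  167g 173g 177g 175g 171g 176g
207 134  134  150  170g 174g 176g 176g 178g 175g 177g 177g 179g 177g 171g 176g
208 135  135  142  169g 175g 177g 177g 179g 173g 176g 176g 177g 179g 172g 173g
209 129  140  140  169g 173g 175g 178g 179g 177g 177g 176g 178g 177g 174g 174g
210 123  137  139  167g 172g 175g 179g 180g 178g 174g 175g 178g 177g 173g 173g
```

```bash
python3 - <<'E'
from see2 import *
o,r=spring_now(); s=get_image('scene');t=get_image('top')
for n,a in(('tip',TIP),('eye',EYE),('bend',[-48,0,0])): P=o+r.apply(a);print(n,P.round(1),proj(s,P).round(1),proj(t,P).round(1))
show(t,o+r.apply(EYE),11); show(s,o+r.apply(EYE),11)
E
```

```text
tip [493.8 208.8 186.7] [280.9 204.9] [302.9 205.5]
eye [525.4  60.7 188.1] [322.3 185.3] [372.1 191.8]
bend [493.7 209.8 218. ] [280.3 193.5] [301.6 202.7]
cols 361 rows 181
181 103   99   94   93   95   91   87   87g  82   80g  81   76g  76g  73g  72   70g  70   66g  63g  62g  63g  65g  63g
182  93   90   90   85   84g  81   81   80   75g  74g  72   72g  72g  67g  64g  62g  62g  65g  66g  65g  63g  65g  64g
183  87   85   81g  79g  76g  79g  72g  72g  70g  66g  64g  62g  59   62   63   66g  67g  63g  65g  64g  66g  63g  63g
184  80g  79   77g  73g  73g  68g  65g  63g  58g  45g  29g  38   57   63   59   61   61   64   63   63   64g  65g  65 
185  73g  72g  67g  65g  62g  52g  39g  26g  24g  18g  18g  18g  22g  26g  36   45   51   61   58   60   57   56   57 
186  66g  59g  48g  38g  24g  19g  20g  20g  21g  11g  24g  24g  21g  19g  22g  19g  24g  32g  43g  42g  34g  31   30 
187  36g  24g  17g  19g  20g  18g  17g  20g  22g  17g  20g  20g  18g  16g  23g  21g  19g  47g  67g  54g  29g  17g  19g
188  18g  19g  19g  18g  21g  21g  20g  20g  20g  20g  20g  20g  15g  18g  19g  18g  21g  25
[... 3866 characters left out ...]
  77g  78g  81g  82g  76g  67g 103g 109g  82g  46g  29g  29g  31g  29g  75g 103g 107g 109g 107g 109g 111g
192  49g  60g  62g  63g  64g  63g  62g  62g 103g 108g  75g  39g  30g  28g  35g  33g  89g 106g 107g 108g 110g 109g 110g
193  33   37g  54g  57g  63g  64g  65g  61g 103g 103g  70g  35g  30g  27g  30g  52g  96g 111g 108g 109g 108g 111g 108g
194  21   20   27   47g  60g  60g  64g  67g 103g 104g  71g  35g  33g  45g  71g  93g 106g 110g 112g 111g 112g 109g 111g
195  29   18   23   30   40g  50g  58g  63g  94g  99g  86g  72g  76g  99g 159g 163g 138g 116g 110g 113g 110g 109g 112g
196  26   27   23   21   25   30g  44g  53g  72g  85g  94g  97g 111g 119g 138g 153g 173g 173g 162g 139g 115g 132g 140g
```

Scene check while hovering: the wire corner is at (280,194), against a predicted (280.1,193.6), so dead reckoning is good. I'll go just above the hole.

```bash
cat > st.py <<'E'
from h import *
import sys
o,r=spring_now(); P=o+r.apply(TIP); d=P-HOLE; CY=np.array([-CX[1],CX[0],0])
print('tip rel hole: x %.1f y %.1f z %.1f'%(d@CX,d@CY,d[2]),'ypr',np.degrees(r.as_euler('ZYX')).round(1))
E=o+r.apply(EYE)-POST; print('eye rel post_top: x %.1f y %.1f z %.1f'%(E@CX,E@CY,E[2]))
E
python3 st.py; python3 -c "
from h import *
for h in (12,3,-8,-16):
  gosp(TIP,HOLE+[0,0,h]-CX*.0935*h,frame(PC,.13))"
```

```text
tip rel hole: x -70.9 y 1.0 z 53.7 ypr [-78.    7.4  -0.1]
eye rel post_top: x -119.7 y 1.3 z 37.2
turn [ 0.002 -0.001  0.   ] shift [74.8  0.5 32. ] pos [517.9 105.4 153.9] t 11.1 F [ 0.   0.4 -1.5] w 63.8
turn [ 0.002 -0.001  0.   ] shift [76.8  0.5 40.9] pos [517.9 105.4 153.9] t 11.1 F [ 0.   0.4 -1.5] w 63.8
turn [ 0.002 -0.001  0.   ] shift [79.3  0.5 51.6] pos [517.9 105.4 153.9] t 11.1 F [ 0.   0.4 -1.5] w 63.8
turn [ 0.002 -0.001  0.   ] shift [81.1  0.5 59.4] pos [517.9 105.4 153.9] t 11.1 F [ 0.   0.4 -1.5] w 63.8
```

Emit:
carry_out(motion=[[0,0,0,40,0,5,0.0],[0,0,0,70,0,20,0.0],[0,0,0,75,0.5,32,0.0],[0,0,0,75,0.5,32,0.0],[0,0,0,75,0.5,32,0.0]])

```text
clock: 11.72
position: [532.1, 37.6, 112.9]
ee_rot: [0.774, -0.63, -0.051, -0.043]
contact_force: [0.1, -0.2, -2.4]
gripper_width: 63.7
grasp_force: 67.1
```

```bash
python3 st.py; python3 -c "
from h import *
for h in (12,3,-8,-16):
  gosp(TIP,HOLE+[0,0,h]-CX*.0935*h,frame(PC,.13))"
```

```text
tip rel hole: x -1.7 y 0.6 z 12.7 ypr [-78.    7.4   0. ]
eye rel post_top: x -50.4 y 1.1 z -3.8
turn [ 0.    -0.     0.002] shift [0.7 0.8 0.7] pos [532.1  37.6 112.9] t 11.72 F [ 0.1 -0.2 -2.4] w 63.7
turn [ 0.    -0.     0.002] shift [2.7 0.8 9.5] pos [532.1  37.6 112.9] t 11.72 F [ 0.1 -0.2 -2.4] w 63.7
turn [ 0.    -0.     0.002] shift [ 5.2  0.8 20.3] pos [532.1  37.6 112.9] t 11.72 F [ 0.1 -0.2 -2.4] w 63.7
turn [ 0.    -0.     0.002] shift [ 7.   0.9 28.1] pos [532.1  37.6 112.9] t 11.72 F [ 0.1 -0.2 -2.4] w 63.7
```

Emit:
carry_out(motion=[[0,0,0,1.5,0.8,5,0.0],[0,0,0,2.7,0.8,9.5,0.0],[0,0,0,3.3,0.8,12.5,0.0],[0,0,0,3.3,0.8,12.5,0.0]])

```text
clock: 12.22
position: [531.3, 35.5, 99.3]
ee_rot: [0.773, -0.631, -0.052, -0.043]
contact_force: [0.3, 1.2, -2.7]
gripper_width: 64.2
grasp_force: 67.1
```

```bash
python3 st.py; python3 -c "
from see2 import *
print(read_state()['contact_force'])
s=get_image('scene');o,r=spring_now();print(proj(s,o+r.apply(TIP)),proj(s,HOLE))
show(s,HOLE+[0,0,6],9)
c=cv2.imread('pics/scene0.png');show(dict(s,color=c),HOLE+[0,0,6],9)"
```

```text
tip rel hole: x 0.2 y -0.5 z -0.9 ypr [-78.    7.4  -0.1]
eye rel post_top: x -48.5 y -0.1 z -17.4
[ 0.3018157   1.21195063 -2.65215964]
[301.6083849  214.49258944] [301.40996231 214.21744257]
cols 292 rows 203
203 102g 101g 102g 100g 101g 100g 100g 102g 100g 100g  98g 126g 148g 157g 138g 128g 138g 141g 132g
204  99g 100g 101g 152g 148g 114g 101g 100g 100g 127g 150g 150g 142g 129g 120g 139g 142g 130g 123g
205 101g 100g  85g 133g 155g 165g 171g 132g 100g 140g 154g 132g 100g 112g 144g 161g 147g 118g 104g
206 102g 100g  95g 104g 126g 144g 166g 167g 150g 145g 131g 108g  95g  86g 124g 138g 120g 122g 157g
207 100g 101g 100g 107g 108g 113g 124g 135g 145g 140g 126g 130g 113g  94g 100g 107g 151g 171g 183g
208 101g  99g  98g 106g 109g 132g 124g 106g 112g 115g 120g 161g 169g 148g 159g 169g 178g 185g 186g
209 101g 100g  98g 106g 144g 171g 151g 157g 138g 109g 111g 168g 184g 177g 180g 184g 184g 185g 184g
210 100g 101g  97g 106g 131g 158g 170g 180g 151g 113g 106g 167g 186g 185g 184g 185g 183g 184g 184g
211  98g 100g 100g 129g 160g 174g 181g 185g 153g 111g 103g 165g 185g 184g 186g 184g 183g 184g 184
[... 2190 characters left out ...]
8g 179g
215  85g 111g 129g 142g 161g 176g 178g 153g 120g 107g 105g 142g 171g 180g 178g 178g 177g 178g 177g
216  89g  96g  94g 105g 124g 142g 160g 168g 152g 145g 158g 170g 177g 179g 179g 180g 179g 166g 146g
217  97g  97g  94g  97g 106g 111g 126g 142g 155g 169g 178g 180g 178g 180g 180g 179g 166g 137g 114g
218  97g  97g  98g  96g 102g 107g 104g 111g 126g 143g 163g 175g 178g 178g 166g 147g 129g 109g 110g
219  96g  97g  96g  96g 101g 104g 106g 105g 107g 112g 124g 143g 163g 162g 136g 113g 107g 106g 107g
220  96g  97g  96g  98g 102g 107g 106g 108g 106g 106g 107g 110g 126g 123g 111g 107g 110g 108g 106g
221  93g  98g  95g  95g 102g 106g 108g 108g 105g 105g 104g 104g 110g 106g 106g 108g 109g 110g 106g
```

The prong now runs down (columns 300–303) into the hole (centre about (301.3,215)), with no contact force and the jaw unmoved. I'll go deeper.

Emit:
carry_out(motion=[[0,0,0,1,-0.3,4,0.0],[0,0,0,1.8,-0.3,8,0.0],[0,0,0,2.7,-0.3,12,0.0],[0,0,0,3.2,-0.3,15,0.0],[0,0,0,3.2,-0.3,15,0.0]])

```text
clock: 12.9
position: [532.0, 35.4, 91.2]
ee_rot: [0.774, -0.629, -0.051, -0.044]
contact_force: [-16.3, 6.2, 36.7]
gripper_width: 63.7
grasp_force: 68.8
```

```bash
python3 st.py; python3 -c "
from h import *
for pit,h in ((.06,-18),(0.0,-20),(-.03,-21)):
  gosp(TIP,HOLE+[0,0,h]-CX*.0935*h,frame(PC,pit))"
```

```text
tip rel hole: x 0.5 y -0.1 z -8.9 ypr [-77.8   7.5   0.1]
eye rel post_top: x -48.3 y 0.6 z -25.6
turn [-0.001  0.071  0.003] shift [3.5 0.3 1.1] pos [532.   35.4  91.2] t 12.9 F [-16.3   6.2  36.7] w 63.7
turn [-0.001  0.131  0.003] shift [ 4.3  0.2 -3.6] pos [532.   35.4  91.2] t 12.9 F [-16.3   6.2  36.7] w 63.7
turn [-0.001  0.161  0.003] shift [ 4.6  0.2 -5.9] pos [532.   35.4  91.2] t 12.9 F [-16.3   6.2  36.7] w 63.7
```

The eye has reached the ledge (36 N), because the spring is still nose-down. I'll lift slightly and level it out while keeping the prong in the hole.

Emit:
carry_out(motion=[[0,0.01,0,0,0,-6,0.0],[0,0.05,0,1,0,-10,0.0],[0,0.09,0,2,0,-13,0.0],[0,0.13,0,3,0,-16,0.0],[0,0.13,0,3,0,-16,0.0]])

```text
clock: 13.52
position: [532.5, 29.6, 99.4]
ee_rot: [0.775, -0.632, -0.001, -0.002]
contact_force: [0.1, -0.3, -1.2]
gripper_width: 63.6
grasp_force: 67.1
```

```bash
python3 st.py; python3 -c "
from h import *
for pit,h in ((0,-18),(-.03,-21)):
  gosp(TIP,HOLE+[0,0,h]-CX*.0935*h,frame(PC,pit))"
```

```text
tip rel hole: x 2.9 y -0.7 z -14.8 ypr [-78.   -0.   -0.1]
eye rel post_top: x -47.3 y -0.1 z -11.7
turn [ 0.002 -0.     0.002] shift [-1.2 -0.5  3.3] pos [532.5  29.6  99.4] t 13.53 F [ 0.1 -0.3 -1.2] w 63.6
turn [0.002 0.03  0.002] shift [-0.4 -0.5  3. ] pos [532.5  29.6  99.4] t 13.53 F [ 0.1 -0.3 -1.2] w 63.6
```

```bash
python3 -c "
from see2 import *
s=get_image('scene');o,r=spring_now()
for n,a in(('tip',TIP),('eye',EYE),('bend',[-48,0,0]),('coilL',[-30,0,0]),('coilR',[30,0,0])): P=o+r.apply(a);print(n,P.round(1),proj(s,P).round(1))
show(s,o+r.apply([-38,0,-8]),10);show(s,o+r.apply(EYE),10)
print(read_state()['joints'].round(2))"
```

```text
tip [507.8 135.8 118.2] [302.4 218.8]
eye [539.1 -10.9 139.2] [339.5 193.4]
bend [506.9 140.7 149.2] [301. 209.]
coilL [510.6 123.1 149.2] [305.9 206.7]
coilR [523.1  64.4 149.2] [321.3 199.2]
cols 294 rows 200
200 100g 102g 102g  99g 100g  99g 100g 101g  99g 102g 101g 100g 100g 100g 100g 102g 101g 100g  98g 111g 135g
201 101g 101g 101g 100g 101g 102g  99g 101g 101g 100g 101g  99g  98g 100g 101g 101g  96g 135g 148g 158g 164g
202  98g 102g  99g 100g 100g 100g 102g  99g 101g 101g 102g 102g 101g 101g  91g 134g 146g 168g 171g 158g 161g
203 101g 101g 102g 102g 100g 102g 100g 100g 100g 100g 100g 100g  97g 142g 150g 158g 155g 160g 167g 161g 153g
204 102g 152g 149g 113g  99g  99g  99g 101g 101g  98g  99g 131g 154g 164g 169g 161g 156g 160g 146g 146g 139g
205  85g 133g 167g 171g 171g 133g 101g 100g 100g  84g  96g 135g 147g 154g 152g 158g 161g 153g 128g 122g 129g
206  93g 107g 135g 147g 166g 169g 169g 134g 102g  82g  94g 147g 134g 123g 148g 153g 137g 129g 121g 114g 108g
207 101g 108g 110g 112g 126g 136g 162g 168g 165g 145g 137g 146g 124g 122g 136g 130g 118g 117g 107g  98g 122g
208 100g 110g 108
[... 3044 characters left out ...]
84g 184g
198 144g 159g 183g 178g 178g 179g 144g 105g 100g  68g  39g  28g  30g  25g  59g 161g 183g 183g 183g 184g 186g
199 135g 140g 147g 160g 171g 171g 136g 107g 100g  68g  35g  25g  24g  24g  88g 165g 184g 184g 187g 184g 158g
200 160g 160g 155g 164g 161g 145g 115g 102g  99g  67g  35g  28g  27g  21g  99g 168g 188g 185g 160g 142g 136g
201 135g 137g 136g 134g 124g 109g  89g  96g  98g  74g  45g  35g  28g  25g 101g 168g 160g 144g 139g 124g 162g
202 121g 113g 110g 110g 113g 113g  89g  93g 100g  67g  36g  31g  33g  35g  95g 135g 138g 123g 159g 165g 160g
203 165g 142g 125g 118g 122g 123g  95g  96g  98g  59g  31g  19g  31g  69g 151g 155g 166g 168g 174g 181g 145g
[ 0.36  0.34 -0.36 -0.01 -0.87 -0.15]
```

The prong is well down in the hole: its dark shank covers columns 300–302, rows 211–215, with the bend corner just above. Next I raise the eye end, then pull toward the post.

```bash
python3 -c "
from h import *
gosp(TIP,HOLE+[0,0,-17]+CX*2,frame(PC,-.10))
HC=HOLE+CX*10
for x in (-30,-15,0,3): gosp(EYE,POST+[0,0,6]+CX*x,frame(PC,-.10))
gosp(EYE,POST+[0,0,-14],frame(PC,-.05))"
```

```text
turn [0.003 0.1   0.001] shift [ 0.3 -0.5 -8.8] pos [532.5  29.5  99.3] t 13.57 F [-0.8  1.4 -2.3] w 63.6
turn [0.003 0.1   0.001] shift [ 21.3  -0.4 -14. ] pos [532.5  29.5  99.3] t 13.57 F [-0.8  1.4 -2.3] w 63.6
turn [0.003 0.1   0.001] shift [ 36.3  -0.5 -14.1] pos [532.5  29.5  99.3] t 13.57 F [-0.8  1.4 -2.3] w 63.6
turn [0.003 0.1   0.001] shift [ 51.3  -0.6 -14.2] pos [532.5  29.5  99.3] t 13.57 F [-0.8  1.4 -2.3] w 63.6
turn [0.003 0.1   0.001] shift [ 54.3  -0.6 -14.2] pos [532.5  29.5  99.3] t 13.57 F [-0.8  1.4 -2.3] w 63.6
turn [0.003 0.05  0.001] shift [49.2 -0.6  3.9] pos [532.5  29.5  99.3] t 13.57 F [-0.8  1.4 -2.3] w 63.6
```

Emit:
carry_out(motion=[[0,0.05,0,0,-0.5,-4,0.0],[0,0.1,0,0,-0.5,-9,0.0],[0,0.1,0,8,-0.5,-10,0.0],[0,0.1,0,14,-0.5,-12,0.0],[0,0.1,0,18,-0.5,-13,0.0]])

```text
clock: 14.2
position: [536.7, 11.4, 112.3]
ee_rot: [0.774, -0.632, 0.037, 0.029]
contact_force: [-1.1, 5.0, -3.1]
gripper_width: 63.7
grasp_force: 67.1
```

```bash
python3 st.py; python3 -c "
from h import *
gosp(EYE,POST+[0,0,6],frame(PC,-.10))"
```

```text
tip rel hole: x 20.2 y 0.1 z -12.7 ypr [-78.1  -5.7  -0.2]
eye rel post_top: x -32.8 y 0.2 z 4.9
turn [ 0.003  0.001 -0.001] shift [32.8 -0.1  2.1] pos [536.7  11.4 112.3] t 14.2 F [-1.1  5.  -3.1] w 63.7
```

A pull-back of 5 N shows the prong is hooked. I'll keep pulling.

Emit:
carry_out(motion=[[0,0,0,5,0,0,0.0],[0,0,0,10,0,0,0.0],[0,0,0,14,0,0,0.0],[0,0,0,17,0,0,0.0],[0,0,0,17,0,0,0.0]])

```text
clock: 14.82
position: [540.2, -3.8, 113.6]
ee_rot: [0.774, -0.632, 0.036, 0.029]
contact_force: [-1.0, 8.7, -3.2]
gripper_width: 63.9
grasp_force: 67.1
```

```bash
python3 st.py; python3 -c "
from h import *
gosp(EYE,POST+[0,0,6],frame(PC,-.10))"
```

```text
tip rel hole: x 35.8 y 0.2 z -11.3 ypr [-78.1  -5.6  -0.1]
eye rel post_top: x -17.1 y 0.4 z 6.2
turn [ 0.002  0.003 -0.001] shift [17.1  0.2  1.9] pos [540.2  -3.8 113.6] t 14.82 F [-1.   8.7 -3.2] w 63.9
```

Emit:
carry_out(motion=[[0,0,0,5,0,0,0.0],[0,0,0,10,0,0,0.0],[0,0,0,14,0,0,0.0],[0,0,0,17.5,0,0,0.0],[0,0,0,17.5,0,0,0.0]])

```text
clock: 15.45
position: [543.7, -19.9, 115.0]
ee_rot: [0.774, -0.632, 0.036, 0.028]
contact_force: [-1.9, 11.6, -3.9]
gripper_width: 63.6
grasp_force: 67.0
```

```bash
python3 st.py; python3 -c "
from see2 import *
s=get_image('scene');t=get_image('top');o,r=spring_now()
print(read_state()['contact_force'])
for n,a in(('tip',TIP),('eye',EYE),('win',[65,0,0])): P=o+r.apply(a);print(n,P.round(1),proj(s,P).round(1),proj(t,P).round(1))
print('post',proj(s,POST),proj(t,POST))
show(t,POST,11);show(s,POST,11)"
```

```text
tip rel hole: x 52.4 y 0.4 z -9.8 ypr [-78.1  -5.5  -0.1]
eye rel post_top: x -0.5 y 0.5 z 7.5
[-2.31228465 11.05646982 -3.87528106]
tip [519.   87.9 123.2] [314.8 210.6] [357.7 200.5]
eye [549.4 -56.2 158.5] [350.2 182. ] [423.9 184.6]
win [540.6 -14.4 164.4] [340.6 184.7] [405.4 187.7]
post [350.34558514 184.38651566] [423.63552104 185.5848511 ]
cols 413 rows 175
175 104   86g  68g  63g  64g  62g  62g  63g  63g  64g  64g  64g  65g  66g  67g  66g  63g  66g  67g  67g  68   68   53 
176 100   96   91   76g  66g  64g  63g  64g  64g  63g  64g  65g  64g  64g  65g  66g  66g  66g  70g  71   71   57   60 
177  94   87   85g  83   76g  62g  64g  61g  62g  64g  63g  63g  65g  65g  65g  64g  65g  67g  69   72   56   56g  64 
178  85g  81g  78g  78g  70g  62g  63g  63g  64g  63g  65g  65g  65g  66g  64g  66g  65   68   63   52   56g  38g  56 
179  76   75g  73g  67g  66g  64g  61g  63g  60g  64g  63g  64g  66g  65g  67g  68   70   64   48   55   62   59   62 
180  70g  66g  62g  62g  63g  63g  63g  61g  63g  64g  62g  66g  65g  66   68   67   66   57g  54   76   88   69   62 
181  55g  61g  63g
[... 4059 characters left out ...]
 159g 159g 155g 160g 157g 138g 101g  91g  95g  69g  28g  20g  24g  30g  74g 101g 104g 106g 105g 106g 104g
191 113g 127g 136g 138g 135g 133g 125g 122g  96g  89g  94g  62g  33g  35g  35g  35g  73g 101g 108g 108g 108g 108g 102g
192 108g 104g 124g 130g 141g 145g 158g 169g 128g  94g  92g  60g  30g  27g  33g  79g 136g 133g 113g 111g 113g 115g 114g
193 129g 158g 171g 171g 175g 176g 181g 182g 136g  95g  97g  59g  21g  31g  47g 147g 174g 173g 160g 135g 114g 112g 113g
194 170g 179g 184g 183g 185g 185g 183g 184g 149g 103g  94g  76g  67g 110g 151g 176g 182g 184g 180g 175g 154g 121g 106g
195 182g 184g 184g 183g 184g 183g 183g 183g 176g 145g 117g 123g 154g 169g 178g 182g 183g 185g 173g 148g 141g 117g 102g
```

Top view: the right arc of the eye shows over the post, with its outer edge near (430.9,185) and (427,190). I'll fit both circles properly.

```bash
python3 - <<'E'
from see2 import *
t=get_image('top'); bg=cv2.imread('pics/top0.png')
show(dict(t,color=bg),POST,9)
df=t['color'].astype(int).mean(2)-bg.astype(int).mean(2)
for y in range(178,196): print(y,' '.join('%4d'%df[y,x] for x in range(418,436)))
E
```

```text
cols 415 rows 177
177 137   84   63   68   71   75   70   64   65   71   76   74   68   69   70   67   66   63   65 
178 135  107   77   70   72   80   86   88   86   89g 129g 110g  78   69   67   71   66   63   62 
179 138  142  112   91   89g 123g 166g 176g 174g 173g 171g 173g 111   66   69   72   74   69   64 
180 163g 175g 177g 175g 173g 171g 171g 172g 170g 172g 171g 175g 113g  87   90   89   91   91   92 
181 172g 171g 172g 171g 172g 170g 171g 172g 174g 172g 175g 175g 146  124  122  122  124  124  130 
182 172g 171g 175g 172g 173g 175g 174g 175g 173g 173g 173g 176g 158  132  127  126  121  125  126 
183 176g 173g 175g 175g 178g 175g 174g 165g 152g 151g 149g 164g 165g 143  130  129  126  128  126 
184 178g 177g 177g 178g 175g 172g 150g 146g 148g 152g 150g 139g 167g 147  128  126  124  123  126 
185 174g 175g 171g 171g 166g 154g 153g 151g 155g 152g 154g 149g 154g 137  125  127  127  127  127 
186 173g 173g 171g 168g 160g 136g 144g 150g 154g 155g 156g 153g 145g 138  131  130  127  127  124 
187 175g 178g 180g 161g 153g 111g 131g 146g 149g 150g 152g 141g 142g 150  137  128  124  124
[... 1790 characters left out ...]
-6  -35   -5  -11  -11   -5   -2   -7   -3
189 -148 -143 -119  -70  -71  -40   10   37   11  -22  -33  -24   -9   -8   -7   -4   -3   -2
190 -149 -145 -142 -101  -32   22   18   -2  -19  -41  -49  -24   -2   -3   -5   -7   -6   -4
191 -165 -133 -111  -79  -44  -33  -31  -23  -40  -16   -5   -5   -8   -7   -6   -5   -4   -7
192 -165 -103  -29   -7   -8   -8   -7   -9   -5   -4   -5   -4   -5   -6   -5   -5   -6   -5
193 -170  -72  -19   -7   -7   -7   -7   -5   -7   -4   -6   -8   -4   -4   -1   -6   -1   -5
194 -162  -81  -22   -7   -8   -7   -5   -6   -6   -6   -4   -7   -5   -2   -4   -4   -4   -3
195 -158  -87  -21   -8   -7   -7   -7   -5   -6   -6   -6   -7   -6   -4   -7   -6   -4   -5
```

```bash
python3 - <<'E'
from see2 import *
t=get_image('top');s=get_image('scene'); bg=cv2.imread('pics/scene0.png')
o,r=spring_now();CY=np.array([-CX[1],CX[0],0])
e=onz(t,(422.7,183.5),158.5); d=e-onz(t,(423.8,185.7),151); print('eye',e,'rel post in cradle',d@CX,d@CY)
df=s['color'].astype(int).mean(2)-bg.astype(int).mean(2)
print('now');
for y in range(172,196): print(y,' '.join('%4d'%df[y,x] for x in range(346,366)),'|',' '.join('%3d'%s['color'][y,x].mean() for x in range(354,366)))
E
```

```text
eye [551.92404902 -53.52493797 158.5       ] rel post in cradle -3.0965554274952005 3.9064925426091026
now
172  -52  -29  -27  -47  -62  -66  -72  -69  -70  -74  -78  -79  -77  -87  -92 -100  -90  -13    5    6 |  30  29  27  25  24  33  36  28  41 119 142 147
173  -67  -58  -63  -63  -63  -64  -69  -75  -78  -77  -82  -88  -89 -103 -123 -119  -98  -17    6    4 |  26  28  22  23  21  23  28  26  42 120 143 147
174  -73  -64  -66  -68  -58  -65  -79  -80  -79  -83 -106 -106  -89 -110 -131 -120  -93  -15    4    4 |  26  24  24  19  24  23  26  28  54 129 143 146
175  -75  -69  -67  -58  -43  -56  -77  -77  -78  -83 -119 -116  -95 -108 -123 -118  -30    0    4    5 |  24  22  21  26  25  24  24  24 113 143 145 146
176  -84  -81  -78  -65  -17  -43  -83  -75  -80  -80 -128 -140 -119 -103 -110 -108  -14    4    5    4 |  28  26  24  25  22  26  22  27 120 139 141 145
177  -65  -73  -77  -73  -32  -34  -65  -80  -77  -77 -128 -156 -122  -97  -98 -102  -14    4    5    4 |  30  28  24  16  32  31  26  24 116 137 141 147
178  -40  -83  -80  -79  -42  -30  -52  -77  -79  -80 -101 -123 -110 
[... 2002 characters left out ...]
   3    4    3    8    0    3    1 |  33  75  98 106 107 106 109 103 106  84  70  78
192   -9  -45  -74  -44  -45  -70 -100 -120  -75  -16    4    5    4    6    4    5    1    5    4    5 |  82 137 133 114 110 113 114 112 103  83  70  72
193    5  -22  -55  -56  -89 -120 -122  -97  -18    0    6    4    3    5    5    3    5    0    1    3 | 150 174 173 160 137 118 112 112 108  88  74  74
194    4  -21  -55  -48  -57  -69  -29   -7    4    5    5    6    3    4    3    6    6    4    5    2 | 177 182 183 181 176 154 120 108 108 105  99  81
195    5  -17  -44  -51  -41  -10    1    6    6    6    4    3    5    5    2    6    3    0    4    5 | 183 186 186 171 148 140 118 102 100 110 113 104
```

Both views say the eye is about 3 mm short and 4 mm to one side of the post. I'll correct and recheck.

Emit:
carry_out(motion=[[0,0,0,1.5,2,0,0.0],[0,0,0,3,4,0,0.0],[0,0,0,3,4,0,0.0]])

```text
clock: 16.08
position: [543.3, -22.4, 116.3]
ee_rot: [0.773, -0.633, 0.038, 0.025]
contact_force: [2.7, 13.5, -4.3]
gripper_width: 63.9
grasp_force: 66.7
```

```bash
python3 st.py; python3 - <<'E'
from see2 import *
print(read_state()['contact_force'])
t=get_image('top');s=get_image('scene'); bg=cv2.imread('pics/top0.png')
df=t['color'].astype(int).mean(2)-bg.astype(int).mean(2)
for y in range(178,198): print(y,' '.join('%4d'%df[y,x] for x in range(420,436)),'|',' '.join('%3d'%t['color'][y,x].mean() for x in range(420,436)))
E
```

```text
tip rel hole: x 54.7 y -0.4 z -8.4 ypr [-78.2  -5.4   0.4]
eye rel post_top: x 1.9 y -0.8 z 8.8
[ 2.71196802 13.48603578 -4.3481012 ]
178  -13  -23  -26  -23  -25  -66  -47  -15   -8   -3   -3    0    1    7   11    2 |  67  62  61  63  63  63  62  63  61  63  67  65  65  69  71  67
179  -55 -104 -113 -108 -110 -107 -109  -46    0   -5   -7   -6   -2    2    1   -2 |  67  62  63  66  63  64  64  65  66  63  65  67  67  67  63  61
180 -106 -106 -110 -104 -113 -107 -110  -50  -20  -25  -21  -23  -26  -36  -19    6 |  64  65  61  65  59  64  64  63  67  64  67  68  65  56  54  73
181 -109 -106 -108 -109 -107 -112 -110  -78  -60  -53  -51  -60  -70  -59  -19   -3 |  61  65  63  64  65  62  64  67  64  69  70  63  53  71 110 123
182 -112 -110 -110 -109 -107 -108 -113  -87  -58  -55  -75  -53  -16   -3   -4   -7 |  63  63  64  63  65  64  63  70  73  71  51  67 109 123 121 120
183 -111 -110 -101  -88  -85  -82  -95  -95  -84  -95  -74    4   23    4   -6   -5 |  63  63  64  64  66  67  68  69  59  34  54 131 151 130 119 122
184 -103  -83  -76  -78  -80  -83  -94 -138 -123  -94   -1   24   
[... 1333 characters left out ...]
  -6   -6   -5   -5   -5   -1   -4 |  38 143 170 165 166 165 169 167 166 172 136 117 118 118 119 121
194 -133  -31   -9   -6   -6   -5   -8   -5   -6   -6   -6   -2   -3   -1   -4   -2 |  41 142 165 167 167 169 168 170 169 170 121 116 123 122 118 117
195 -134  -30   -6   -3   -6   -7   -5   -6   -7   -5   -4   -4   -5   -8   -3   -7 |  40 144 168 171 171 171 172 171 170 172 146 127 123 122 120 115
196 -135  -30   -6   -8   -5   -4   -6   -7   -7   -8   -6   -3   -3   -5   -4   -1 |  42 145 171 171 172 172 172 170 170 167 150 131 121 119 115 113
197 -119  -26   -6   -8   -5   -6   -6   -7   -6   -5   -5   -5   -4   -3   -3   -4 |  57 150 171 171 168 164 165 164 170 147 129 120 118 119 117 113
```

Emit:
carry_out(motion=[[0,0,0,-0.5,1.5,0,0.0],[0,0,0,-0.5,3,0,0.0],[0,0,0,-0.5,3,0,0.0]])

```text
clock: 16.55
position: [542.6, -21.8, 117.0]
ee_rot: [0.773, -0.633, 0.04, 0.023]
contact_force: [5.2, 15.4, -5.0]
gripper_width: 63.7
grasp_force: 66.4
```

```bash
python3 st.py; cat > ring.py <<'E'
from see2 import *
from scipy.optimize import least_squares
print(read_state()['contact_force'],read_state()['position'])
t=get_image('top')
for y in range(180,196): print(y,' '.join('%3d'%t['color'][y,x].mean() for x in range(420,437)))
E
python3 ring.py
```

```text
tip rel hole: x 53.9 y -1.0 z -7.6 ypr [-78.3  -5.4   0.7]
eye rel post_top: x 1.1 y -1.7 z 9.5
[ 5.15413339 15.35158372 -4.95009808] [542.55963081 -21.76464003 116.96621038]
180  65  64  61  62  63  66  60  66  64  65  66  65  65  72  63  59  77
181  65  61  61  62  67  65  64  64  63  65  65  70  66  65  61  78 115
182  63  63  62  62  64  64  65  64  65  65  69  67  56  67 110 120 120
183  62  62  63  61  63  63  66  65  68  68  68  57  89 118 120 122 123
184  63  62  65  64  65  68  71  66  64  44  58 132 153 130 120 121 122
185  66  66  69  71  69  73  58  37  29  37 129 150 138 125 120 121 120
186  65  63  62  48  32  20  21  20  65  93 138 148 136 124 119 120 119
187  23  19  18  17  16  17  19  48 108 146 150 150 120 112 119 116 114
188  18  18  21  16  21  18  27  96 136 152 149 141 124 119 116 116 117
189  20  15  19  17  16  29  87 139 149 149 146 116 113 117 117 117 117
190  18  16  15  11  20  98 140 150 144 140 117 113 113 111 115 117 114
191  16   9   4  17  67 132 146 139 120  99 114 120 119 114 113 114 112
192  11  20  48  78 108 118 120 113 154 160 134 122 123 124 117 117 110
193  11  81 153 168 168 165 166 165 167 173 136 117 119 118 117 119 113
194  40 143 166 167 169 169 168 170 169 169 121 115 122 120 120 118 114
195  71 150 169 169 171 171 171 170 172 172 147 124 120 122 119 116 112
```

The sideways push of 8 N comes from the prong bearing on the side of its hole, so I should yaw about the prong instead of translating.

Emit:
carry_out(motion=[[0,0,0.011,0.3,-2,0,0.0],[0,0,0.022,0.5,-3.9,0,0.0],[0,0,0.022,0.5,-3.9,0,0.0],[0,0,0.022,0.5,-3.9,0,0.0]])

```text
clock: 17.1
position: [541.3, -23.1, 115.2]
ee_rot: [0.767, -0.64, 0.036, 0.028]
contact_force: [-2.2, 13.1, -4.0]
gripper_width: 63.5
grasp_force: 67.3
```

```bash
python3 st.py;python3 ring.py
```

```text
tip rel hole: x 54.9 y -0.3 z -9.5 ypr [-79.4  -5.5   0. ]
eye rel post_top: x 2.0 y -3.4 z 7.7
[-2.19103078 13.10700548 -4.04660337] [541.30164278 -23.10207995 115.16660793]
180  62  63  64  64  63  61  64  64  66  66  65  68  67  64  63  67  65
181  64  65  64  63  63  65  64  65  67  69  70  62  47  68 111 120 123
182  65  62  64  66  63  66  66  67  71  69  64  53  73 110 121 120 122
183  60  64  66  66  65  71  72  69  66  41  29 102 147 130 119 121 122
184  67  67  69  72  69  70  55  34  21  26  70 135 150 117 115 120 117
185  62  64  61  37  30  23  19  19  25  62 125 147 152 118 115 120 120
186  23  17  19  20  21  18  20  22  66 110 134 147 151 113 111 118 118
187  20  19  15  18  18  20  19  47 128 125 145 152 149 127 117 117 112
188  20  20  20  21  21  20  26 106 163 158 150 151 125 117 118 116 116
189  17  19  16  16  11  20  97 113 130 147 151 139 107 111 116 117 115
190  15  13  10  10  20  68 133 151 150 149 149 115 108 113 115 115 115
191  17  13  14  29  71 135 150 148 151 140 118 117 117 113 113 111 113
192  13  23  46  93 134 142 144 140 136 113 119 125 122 122 118 117 113
193  14  79 123 120 115 118 123 113 151 172 136 117 120 118 118 119 114
194  37 143 166 166 169 169 168 169 170 170 121 118 119 121 120 117 113
195  41 145 171 168 170 171 171 170 172 171 144 125 123 123 120 115 112
```

The eye ring is now centred at about (424.2,184.6) against a wanted (424.4,185.1), so it is concentric with the head. I'll compute the lowering.

```bash
python3 -c "
from h import *
CY=np.array([-CX[1],CX[0],0]);Y=np.radians(-79.4)
for z,p in ((7.7,-.096),(0,-.06),(-7,-.02),(-14,.02)): gosp(EYE,POST+CX*2.0-CY*3.6+[0,0,z],frame(Y,p))"
```

```text
turn [-0.001  0.     0.001] shift [-0.   0.2  0. ] pos [541.3 -23.1 115.2] t 17.15 F [-1.8 13.  -4.2] w 63.9
turn [-0.001 -0.036  0.001] shift [-2.1  0.2  6.2] pos [541.3 -23.1 115.2] t 17.15 F [-1.8 13.  -4.2] w 63.9
turn [-0.001 -0.076  0.001] shift [-4.3  0.3 11.5] pos [541.3 -23.1 115.2] t 17.15 F [-1.8 13.  -4.2] w 63.9
turn [-0.002 -0.116  0.001] shift [-6.4  0.3 16.7] pos [541.3 -23.1 115.2] t 17.15 F [-1.8 13.  -4.2] w 63.9
```

Emit:
carry_out(motion=[[0,-0.018,0,-1,0.2,3,0.0],[0,-0.036,0,-2.1,0.2,6.2,0.0],[0,-0.055,0,-3.2,0.2,9,0.0],[0,-0.076,0,-4.3,0.3,11.5,0.0],[0,-0.076,0,-4.3,0.3,11.5,0.0]])

```text
clock: 17.77
position: [540.5, -20.1, 103.5]
ee_rot: [0.767, -0.641, 0.007, 0.003]
contact_force: [-2.5, 12.9, -3.7]
gripper_width: 63.8
grasp_force: 67.4
```

```bash
python3 st.py; python3 ring.py | head -14
```

```text
tip rel hole: x 52.8 y -0.4 z -12.8 ypr [-79.4  -1.1   0.1]
eye rel post_top: x 2.1 y -3.7 z -6.8
[-2.47309433 12.91792535 -3.70227267] [540.5106063  -20.12085542 103.52944696]
180  75  77  74  72  70  65  64  61  62  62  64  65  64  62  64  63  64
181  68  69  66  62  61  63  64  64  63  63  61  62  64  63  62  63  64
182  63  60  63  62  63  62  62  65  65  63  62  63  63  64  63  62  64
183  63  64  64  65  63  65  62  64  64  65  61  62  62  67  65  63  60
184  60  65  68  66  66  67  66  65  64  66  65  65  65  65  64  47  43
185  23  21  38  53  59  56  60  64  60  57  43  44  34  22  24  61 108
186  21  17  41  68  61  29  21  17  16  19  20  21  20  25  63 105 116
187  15  19  16  17  27  24  18  17  16  19  18  26  37  63 104 112 112
188  15  18  15  19  15  18  19  17  20  17  26  64 108 118 117 116 114
189  19  18  16  20  17  17  20  16  19  30  77 112 116 115 115 116 113
190  22  20  17  15  17  19  18  14  18  98 138 112 106 110 113 113 113
191  26  23  26  20  18  14  11  26  70 133 116 115 117 113 113 114 111
192  36  35  33  25  13  20  40  96 138 133 123 121 121 123 115 115 111
```

No contact with the eye 7 mm below the post top, so it has gone over the head. I'll lower it below the head.

Emit:
carry_out(motion=[[0,-0.02,0,-1,0,3,0.0],[0,-0.04,0,-2,0,6,0.0],[0,-0.04,0,-2,0,8,0.0],[0,-0.04,0,-2,0,9,0.0],[0,-0.04,0,-2,0,9,0.0]])

```text
clock: 18.45
position: [540.2, -18.2, 94.9]
ee_rot: [0.768, -0.641, -0.008, -0.01]
contact_force: [-1.9, 12.6, -2.5]
gripper_width: 63.7
grasp_force: 67.7
```

```bash
python3 st.py; python3 -c "
from h import *
st=read_state();print(st['contact_force'],st['position'][2]+30,'tip z; cradle x of tcp',(st['position']-(POST-112*CX))@CX)"
```

```text
tip rel hole: x 51.6 y -0.4 z -17.0 ypr [-79.3   1.1   0.1]
eye rel post_top: x 1.8 y -3.6 z -17.0
[-1.85524765 12.58853801 -2.47462252] 124.94567079468861 tip z; cradle x of tcp 72.19425660720485
```

Emit:
carry_out(motion=[[0,0,0,-3,0,0,0.0],[0,0,0,-5,0,0,0.0],[0,0,0,-7,0,0,0.0],[0,0,0,-8.5,0,0,0.0],[0,0,0,-8.5,0,0,0.0]])

```text
clock: 19.08
position: [539.0, -12.7, 95.3]
ee_rot: [0.768, -0.641, -0.007, -0.008]
contact_force: [2.6, 0.7, -4.9]
gripper_width: 63.9
grasp_force: 67.5
```

```bash
python3 st.py
```

```text
tip rel hole: x 45.9 y -0.5 z -17.2 ypr [-79.3   0.9   0. ]
eye rel post_top: x -4.0 y -3.6 z -16.5
```

The pull went from 12.6 N to 0.7 N, so the post is carrying the spring. I'll release and lift straight up.

Emit:
carry_out(motion=[[0,0,0,0,0,0,0.6],[0,0,0,0,0,0,0.85],[0,0,0,0,0,0,0.85],[0,0,0,0,0,0,0.85]])

```text
clock: 19.58
position: [538.7, -12.4, 95.7]
ee_rot: [0.768, -0.64, -0.007, -0.008]
contact_force: [-0.5, 0.2, -0.2]
gripper_width: 79.1
grasp_force: 0.0
```

Emit:
carry_out(motion=[[0,0,0,0,0,-15,0.85],[0,0,0,0,0,-40,0.85],[0,0,0,0,0,-90,0.85],[0,0,0,0,0,-140,0.85],[0,0,0,0,0,-140,0.85]])

```text
clock: 20.2
position: [541.5, -15.0, 241.6]
ee_rot: [0.768, -0.64, -0.003, -0.012]
contact_force: [0.1, -0.2, -0.2]
gripper_width: 78.8
grasp_force: 0.0
```

Emit:
carry_out(motion=[[0,0,0,60,100,-20,0.85],[0,0,0,120,200,-20,0.85],[0,0,0,160,250,-20,0.85],[0,0,0,160,250,-20,0.85],[0,0,0,160,250,-20,0.85]])

```text
clock: 20.82
position: [319.4, -218.8, 251.8]
ee_rot: [0.768, -0.64, -0.006, -0.008]
contact_force: [0.8, 0.3, 0.1]
gripper_width: 78.8
grasp_force: 0.0
```

```bash
python3 - <<'E'
from see2 import *
t=get_image('top');s=get_image('scene')
for nm,d in(('top',t),('scene',s)):
    bg=cv2.imread(f'pics/{nm}0.png').astype(int)
    df=np.abs(d['color'].astype(int)-bg).max(2)
    n,l,st,c=cv2.connectedComponentsWithStats(cv2.dilate((df>35).astype(np.uint8),np.ones((3,3))))
    print(nm,[tuple(q) for q in st[1:] if q[4]>25])
bg=cv2.imread('pics/top0.png').astype(int);df=np.abs(t['color'].astype(int)-bg).max(2)
for y in range(176,216): print(y,''.join('#' if q>50 else '+' if q>22 else '.' for q in df[y,322:440]))
O=POST-112*CX
print('post,hole0',proj(t,POST),proj(t,O-78*CX+[0,0,136-151]))
for x in(-60,0,30,106): print(x,proj(t,O+CX*x+[0,0,-6]).round(1))
E
```

```text
top [(np.int32(327), np.int32(174), np.int32(103), np.int32(54), np.int32(1771)), (np.int32(212), np.int32(195), np.int32(65), np.int32(39), np.int32(840)), (np.int32(316), np.int32(219), np.int32(324), np.int32(261), np.int32(48098))]
scene [(np.int32(395), np.int32(0), np.int32(223), np.int32(344), np.int32(21694)), (np.int32(550), np.int32(57), np.int32(55), np.int32(99), np.int32(2495)), (np.int32(489), np.int32(121), np.int32(61), np.int32(92), np.int32(1665)), (np.int32(525), np.int32(161), np.int32(10), np.int32(9), np.int32(46)), (np.int32(485), np.int32(173), np.int32(8), np.int32(11), np.int32(72)), (np.int32(292), np.int32(184), np.int32(65), np.int32(37), np.int32(730)), (np.int32(485), np.int32(197), np.int32(12), np.int32(10), np.int32(85)), (np.int32(498), np.int32(207), np.int32(9), np.int32(8), np.int32(49)), (np.int32(314), np.int32(211), np.int32(14), np.int32(14), np.int32(108)), (np.int32(476), np.int32(213), np.int32(37), np.int32(26), np.int32(778)), (np.int32(296), np.int32(222), np.int32(3), np.int32(11), np.int32(33)), (np.int32(532), np.int32(260), np.int32
[... 4466 characters left out ...]
.......+................................................................
212 .........+######+.....+...##+.++#++...................................................................................
213 .........+######+++++.....++..+##++...................................................................................
214 ..........####++.+........+++..##++...................................................................................
215 ..........++++............+++..#++....................+...............................................................
post,hole0 [423.63552104 185.5848511 ] [339.74138564 203.20321123]
-60 [347.7 200.9]
0 [374.1 195.8]
30 [387.2 193.2]
106 [420.5 186.7]
```

The top-view differences show the spring running straight from tab to post: coil over the mould, window at columns 390–414, eye ring around the post, and the jaw edge moved shut. The rose, blank and mould halves are unchanged, so I'm handing in.

```bash
python3 -c "
from bench import *
print(job_done())"
```

```text
the job is handed in; nothing more can be done
None
```

I hooked the prong through the jaw's tab and slipped the stretched spring's eye over the post, so the jaw is held shut. The rose, blank and mould halves showed no movement in the final image, and I handed in at about 21 s; while I was seating the prong, the spring's eye pressed on the fence ledge with about 37 N.

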